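# Tighten a digestion vessel's collar with a tommy bar

### The arm

A 6-joint arm with a two-finger parallel gripper is mounted at the origin on a cart in front of the work surface, level with it; the furniture and walls round the work are solid. World frame = base frame: x ahead of the robot, y to its left, z up, the work surface at z = 0. Lengths are in mm, angles in rad, forces in N, time in s.
With the tool pointing down it reaches from about 350 to 775 mm from the base axis. Payload 5.5 kg.
Tool frame: the origin (TCP) lies midway between the tips of the shut fingers; the grasp point (between the pads) lies 19 mm behind it; z points along the fingers, y is the line along which they close (so a half turn about z gives the same grasp; the last joint's range is limited). The gripper opens to 85 mm and grips with 20 to 120 N. Pads are 22 mm wide; open, the fingers measure 114 mm over their backs; the gripper's body (76 mm by 85 mm) begins 54 mm behind the grasp point. The pads swing forward as they close: fully open they stand 13 mm farther back than shut.
Start: joints at [1.039, 0.313, 0.046, 1.304, 0, 1.431], TCP at [219.593, 531.461, 231.323] pointing down, gripper open.
Joint ranges: [-2.76, 2.76], [-0.86, 1.69], [-1.03, 1.26], [-2.2, 2.34], [-1.47, 1.5], [-3.14, 3.14]. Speed limits (rad/s): [2.57, 2.57, 3.14, 3.14, 3.14, 3.14].

### API

Orientations are given as a rotation vector (axis times angle).
In Python, from bench import env gives the robot as it stands.
- The arm moves only by the shell command python3 -m jog 'ROWS'. ROWS is JSON, a list of rows, each an object with "jaw": the opening, from 0 (shut) to 1 (fully open); "translation": the shift along the tool's x, y, z in cm, a list of three; "turn": the turn, a rotation vector about the tool's x, y, z in rad, a list of three. In form: [{"jaw": jaw, "translation": [x, y, z], "turn": [rx, ry, rz]}, ...]. A call has 1 to 8 rows; each row is the pose to reach, as a shift and turn from the pose commanded when the call began, along the tool's axes at that moment; what a row does not reach only later rows make up. A row lasts 1/12 s, in which the tool goes at most 41.7 mm and 7.16 degrees, less where a joint would pass 70% of its speed; a pose out of reach is approached as far as the arm can. A call with a gripper value outside its range is refused whole. The fingers move at their own pace and stop on an object; the grip force is fixed at half the most. Time passes only in rows, so rows that repeat a pose let the fingers close. It gives the time, the measured TCP pose, the force, the opening and the grip force at its end, in the units of the state.
- env.get_state(): the state, without advancing time (a new reading comes with each control period).
- env.grab_frame(name): name is "side" or "top" or "wrist"; returns a dict with "image" (480x640x3 uint8, red, green, blue), "range_z" (480x640 float32, mm along the optical axis (not along the pixel's ray), 0 where there is no reading), "mtx" (3x3 intrinsics, pixels), "dist" ([k1, k2, p1, p2, k3] as OpenCV has them; the pictures are not rectified), "view" (4x4, takes a point from world to camera coordinates). Camera axes: x right, y down, z forward; pixel columns grow to the right and rows downward; lengths in mm; the calibration is good to about 2 mm. A picture is of the moment at which its call begins.
- env.job_done(): hands the job in; it is judged then, once.
The state is a dict: "time_s": time; "joint_positions": joint angles; "dq": joint speeds; "effort": joint torques, N m; "tcp_pos": TCP position; "ee_rot": TCP orientation; "contact_force": force on the tool from outside, world axes, zero at the start; "wrist_torque": the same for the moment, N m; "grip_width": finger opening in mm; "finger_force": force on a finger pad.
Only numpy, scipy, OpenCV 4.12 (cv2) and the standard library are available. Lean on these libraries where they do the work, as an engineer would, in place of code of your own. Each camera call takes 0.05 s, during which the arm holds its last target. There are 200 camera calls.

### The job

The steel digestion vessel has only been closed by hand. Take the bar from its rest and use it in the collar's side holes to screw the collar clockwise (seen from above) until it is fully home, moving the bar to another hole each time the studs stop its swing; turn the collar with the bar only, never with the gripper. Then lay the bar back on its rest as it lay before, and leave the bottle, the beaker and the petri dish standing where they are.

Things in the scene. Friction and masses are not known exactly. Their poses are not given: they have to be found in the camera images.
- vessel: Steel pressure vessel bolted upright in a round dark stand (190 mm across, fixed; 163 mm high to the tip of the brass fitting on top). Origin: underside of the stand on the vessel's vertical axis; z up; -x is its front, roughly towards the robot. Flange 180 mm across, its top 80 mm above the bench. Three steel studs stand on it at azimuths 0, 120 and 240 degrees about z from its x axis.
- stud_left (a point): On the axis of the stud at 120 degrees, front left of the vessel, at the height of the collar's holes. Studs are 12 mm thick, 125 mm high, 78 mm from the vessel's axis, with nuts 21 mm across on the flange. Bar in a hole: it strikes this stud when it points 51 degrees clockwise (seen from above) off the vessel's -x direction, outward from the axis.
- stud_right (a point): The same for the stud at 240 degrees, front right: the bar strikes it 51 degrees anticlockwise off -x. Between the two the bar swings freely; a withdrawn bar held level with its tip 52 to 65 mm from the axis passes too.
- collar_hub (a point): Centre of the collar, on the vessel's axis at the height of its holes (105 mm at home). Plain metal ring nut, 96 mm across, 24 mm up and down from here; in its side six round level blind holes 14 mm wide, 26 mm deep (floors 22 mm from the axis). The frame turns with it: a hole runs out along +x, the rest every 60 degrees. At home holes stand 28 deg anticlockwise and 32 clockwise of the vessel's -x.
- collar (a joint): Angle of the collar, rad: 0 fully home at its stop, negative before; grows clockwise seen from above. Starts at -2.41 to -1.70 (97 to 138 degrees to go), stays where left; steady friction about 0.7 N m (5 N at the bar's handle). It sinks 0.95 mm per rad, closing the thin gap over the flange; at home the black line on its side meets the black line on the flange.
- bar_handle (a point): Centre, on the axis, of the handle of the loose steel tommy bar (about 270 g): a round knurled handle 20 mm thick, 84 mm long, from which a round rod 11 mm thick and 76 mm long with a tapered end runs along the point's +x. The centre of mass lies about 17 mm from here towards the rod. With the rod at the floor of a hole this point is 140 mm from the collar's axis.
- bar_tip (a point): The rod's end on the bar's axis, 118 mm along +x from the handle's centre. In a hole the bar has 1.5 mm of play all round, so while it drives the collar it may run 7 to 12 degrees ahead of the hole's own direction.
- bar_rest: Grey plastic rest for the bar, fixed: foot 160 x 58 x 10 mm, two V-notched posts 10 mm thick, up to 66 mm high. Origin: underside; x along the bar towards the rod's end. The post at x = -63 mm carries the handle's back, that at +55 mm the rod. In the notches the bar is level, its axis 50 mm above the bench over the x axis, handle centre at about x = -30 mm, free for the fingers.
- bottle_mid (a point): Dark brown square open-necked bottle, 67 mm wide and 156 mm tall; point half-way up its axis. Loose bystander.
- beaker_mid (a point): Small empty glass beaker, 55 mm wide and 70 mm tall; point half-way up its axis. Loose bystander.
- petri_mid (a point): Closed petri dish, 89 mm across and 15 mm tall; point at its centre. Loose bystander.

How it is judged:
By the outcome, as a careful person would: the job done as asked, in the order asked, and still so for the second after the job is handed in, with the robot touching nothing.
It also fails if it takes over 72 s, if anything falls off the work surface, if the arm or the gripper's body presses on something with over 40 N, if the wrist force passes 120 N, or if a joint passes its speed limit or range.

## Working session

There is one attempt and no reset: what is moved stays moved. The work goes in short steps, Python scripts to look and compute and a shell command to move; the robot and the scene stay as the last step left them, time stands still between calls to the robot, and variables do not carry over. Pictures are saved under pics/ and viewed, at most 10 in all, crops included, and the job is handed in when it is done.

```bash
mkdir -p pics; ls
python3 - <<'E'
from bench import env
import cv2,numpy as np,pickle
print(env.get_state())
for n in("side","top"):
    f=env.grab_frame(n);pickle.dump(f,open(n+".pkl","wb"))
    cv2.imwrite(f"pics/{n}0.png",f["image"][:,:,::-1]);print(n,f["mtx"],f["dist"],f["view"],(f["range_z"]>0).mean())
E
```

```text
pics
{'time_s': 0.0, 'joint_positions': array([1.03941322e+00, 3.13999935e-01, 4.50055398e-02, 1.30357493e+00,
       1.42055177e-05, 1.43119621e+00]), 'dq': array([-0.00037227, -0.00050423,  0.0001034 ,  0.00021412, -0.00104909,
        0.00036447]), 'effort': array([-2.72977588e-03, -4.80629396e+01,  2.98530596e+01,  1.94814656e-02,
       -2.09617524e-04, -3.31734896e-05]), 'tcp_pos': array([219.31228379, 531.0065344 , 230.41997491]), 'ee_rot': array([-6.11366491e-01, -3.08092144e+00,  2.62190237e-03]), 'contact_force': array([-1.51729721,  0.03513973, -0.26867644]), 'wrist_torque': array([ 0.06559795,  0.02228621, -0.04619965]), 'finger_force': 0.0, 'grip_width': 85.1979128683543}
side [[558.58316548   0.         316.40341378]
 [  0.         558.58316548 242.75018715]
 [  0.           0.           1.        ]] [0.01091667 0.         0.         0.         0.        ] [[ 9.76170908e-01 -2.16977284e-01 -3.34921329e-03 -5.73102790e+02]
 [-1.49328210e-01 -6.60462229e-01 -7.35860537e-01  1.45693055e+02]
 [ 1.57452992e-01  7.18825780e-01 -6.77124843e-01  1.32166622e+03]
 [ 0.00000000e+00  0.00000000e+00  0.00000000e+00  1.00000000e+00]] 0.99599609375
top [[536.93365382   0.         317.87749173]
 [  0.         536.93365382 247.39792622]
 [  0.           0.           1.        ]] [-0.00637596  0.          0.          0.          0.        ] [[ 1.02002764e-02 -9.99946928e-01 -1.44749834e-03 -2.51275531e+01]
 [-9.97522082e-01 -1.00747478e-02 -6.96289847e-02  5.89220790e+02]
 [ 6.96107062e-02  2.15414645e-03 -9.97571907e-01  1.63882351e+03]
 [ 0.00000000e+00  0.00000000e+00  0.00000000e+00  1.00000000e+00]] 0.9958723958333333
```

View pics/top0.png

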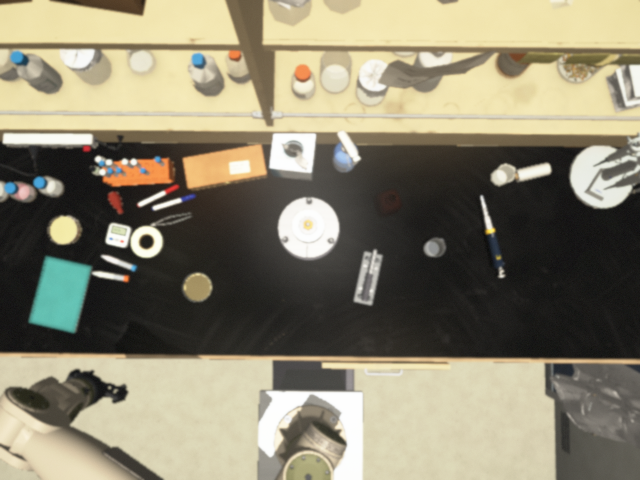

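View pics/side0.png

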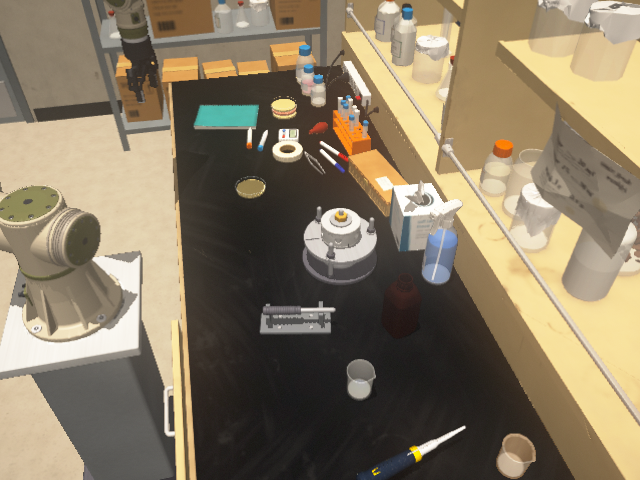

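The top view shows the vessel at about (308,225), the rest with the bar at (368,277) with the rod pointing away from the robot, the bottle at (389,203), the beaker at (434,247) and the petri dish at (197,288). Next I'll take metric positions.

```bash
cat > h.py <<'E'
import numpy as np,cv2
def cloud(f):
    h,w=f["range_z"].shape;u,v=np.meshgrid(np.arange(w),np.arange(h))
    p=cv2.undistortPoints(np.stack([u,v],-1).reshape(-1,1,2).astype(float),f["mtx"],f["dist"]).reshape(h,w,2)
    z=f["range_z"][...,None];c=np.concatenate([p*z,z],-1)
    V=f["view"];return (c-V[:3,3])@V[:3,:3]
def ray(f,uv,zp):
    p=cv2.undistortPoints(np.array(uv,float).reshape(-1,1,2),f["mtx"],f["dist"]).reshape(-1,2)
    V=f["view"];R=V[:3,:3];o=-R.T@V[:3,3];d=np.c_[p,np.ones(len(p))]@R
    return o+d*((zp-o[2])/d[:,2])[:,None]
def proj(f,P):
    V=f["view"];r=cv2.Rodrigues(V[:3,:3])[0]
    return cv2.projectPoints(np.array(P,float).reshape(-1,1,3),r,V[:3,3],f["mtx"],np.array(f["dist"]))[0].reshape(-1,2)
E
python3 - <<'E'
import pickle,numpy as np,cv2
from h import *
f=pickle.load(open("top.pkl","rb"));W=cloud(f);g=pickle.load(open("side.pkl","rb"));W2=cloud(g)
for q in(f,g): print("cam",-q["view"][:3,:3].T@q["view"][:3,3])
for nm,(u0,u1,v0,v1) in dict(ves=(270,346,190,266),rest=(345,392,240,312),bot=(372,406,185,220),bk=(420,448,232,262),pet=(178,216,268,306)).items():
    Z=W[v0:v1,u0:u1,2]
    print(nm,"z pct",np.percentile(Z,[1,25,50,75,95,99.5]).round(1))
    if nm=="ves":
        m=(np.abs(Z-80)<4);c=cv2.findContours(m.astype(np.uint8),0,1)[0];c=max(c,key=cv2.contourArea)
        print("flange circ",cv2.minEnclosingCircle(c));(x,y),r=cv2.minEnclosingCircle(c);print(ray(f,[[x+u0,y+v0]],80))
        V=W[v0:v1,u0:u1].reshape(-1,3)
        T=V[V[:,2]>150];print("fit",T.mean(0),len(T))
        cen=ray(f,[[x+u0,y+v0]],80)[0]
        R=np.hypot(*(V-cen)[:,:2].T)
        S=V[(R>62)&(R<95)&(V[:,2]>105)];print("studs");print(np.c_[S,np.degrees(np.arctan2(*(S-cen)[:,1::-1].T))].round(0)[np.argsort(np.arctan2(*(S-cen)[:,1::-1].T))])
    else:
        m=Z>(5 if nm!="rest" else 5);c=cv2.findContours(m.astype(np.uint8),0,1)[0];c=max(c,key=cv2.contourArea)
        r=cv2.minAreaRect(c);print(r);print("ctr",ray(f,[[r[0][0]+u0,r[0][1]+v0]],10))
        P=W[v0:v1,u0:u1][m];print(P.mean(0))
        if nm=="rest":
            B=P[P[:,2]>42];mu=B[:,:2].mean(0);s=np.linalg.svd(B[:,:2]-mu);d=s[2][0];t=(B[:,:2]-mu)@d;print("bar",mu,d,np.degrees(np.arctan2(d[1],d[0])),t.min(),t.max())
            bx=cv2.boxPoints(r)+[u0,v0];print("box z10",ray(f,bx,10).round(1))
E
python3 - <<'E'
import cv2
a=cv2.imread("pics/side0.png");t=cv2.imread("pics/top0.png")
x=cv2.resize(a[190:345,250:390],(400,443),interpolation=2);y=cv2.resize(t[190:315,270:395],(400,400),interpolation=2)
import numpy as np
o=np.zeros((443,800,3),np.uint8);o[:,:400]=x;o[:400,400:]=y;cv2.imwrite("pics/crop.png",o)
E
```

```text
cam [ 473.93739555  -22.72023452 1675.83476751]
cam [ 373.10205356 -978.17327609 1000.22335548]
ves z pct [-8.500e+00 -2.000e-01  1.610e+01  8.220e+01  1.345e+02  3.580e+02]
flange circ ((37.66853332519531, 37.17949295043945), 30.057697296142578)
[[645.5298665   11.83937166  80.        ]]
fit [572.01836895  -1.81922086 804.15928702] 68
studs
[[ 602.  -52.  117. -125.]
 [ 602.  -54.  119. -124.]
 [ 604.  -51.  121. -123.]
 [ 602.  -57.  117. -122.]
 [ 604.  -54.  124. -122.]
 [ 607.  -51.  122. -121.]
 [ 604.  -57.  125. -121.]
 [ 607.  -54.  119. -120.]
 [ 604.  -60.  122. -120.]
 [ 607.  -57.  129. -119.]
 [ 610.  -51.  119. -119.]
 [ 610.  -54.  121. -118.]
 [ 607.  -60.  124. -118.]
 [ 610.  -57.  123. -117.]
 [ 721.    5.  122.   -5.]
 [ 723.    5.  126.   -5.]
 [ 721.    8.  120.   -3.]
 [ 719.    8.  112.   -3.]
 [ 723.    8.  124.   -3.]
 [ 726.    8.  128.   -3.]
 [ 722.   11.  130.   -1.]
 [ 720.   11.  127.   -1.]
 [ 718.   11.  122.   -1.]
 [ 726.   11.  125.   -1.]
 [ 726.   14.  125.    1.]
 [ 724.   14.  119.    2.]
 [ 721.   14.  120.    2.]
 [ 720.   14.  111.    2.]

[... 771 characters left out ...]
90.6369489438381
box z10 [[ 417.6 -123.1   10. ]
 [ 594.9 -160.1   10. ]
 [ 581.8 -224.    10. ]
 [ 404.7 -186.6   10. ]]
bot z pct [ -9.2  -0.2   9.  119.1 142.  158.9]
((15.0, 17.5), (28.0, 29.0), 0.0)
ctr [[ 733.14701577 -233.9045768    10.        ]]
[ 717.58706333 -222.24136729  105.20493338]
bk z pct [-8.3 -0.8  2.9 11.1 68.3 75.6]
((13.449999809265137, 15.349998474121094), (18.657434463500977, 21.50348663330078), 71.56504821777344)
ctr [[ 593.95899121 -378.535834     10.        ]]
[ 590.75970456 -372.31802734   48.03576929]
pet z pct [-8.9 -1.7  2.   5.3 11.4 20.1]
((19.0, 18.5), (29.0, 26.0), 90.0)
ctr [[465.03459311 353.90847022  10.        ]]
[464.48619517 352.01756571  30.00341241]
```

View pics/crop.png

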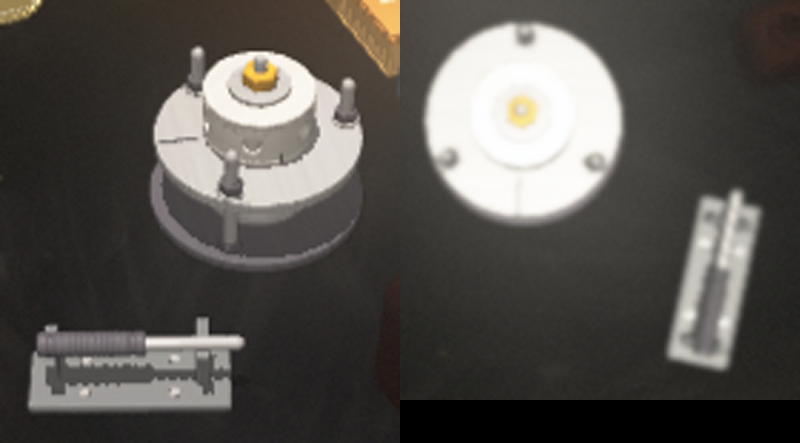

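Run:
```python
import pickle,numpy as np
from h import *
f=pickle.load(open("top.pkl","rb"));g=pickle.load(open("side.pkl","rb"))
b=ray(f,[[375.3,249.4],[365.3,299.5]],50);d=b[0]-b[1];print("top bar",b,np.hypot(*d[:2]),np.degrees(np.arctan2(d[1],d[0])))
b=ray(g,[[250+243/2.857,190+342/2.858],[250+37/2.857,190+343/2.858]],50);d=b[0]-b[1];print("side bar",b,np.hypot(*d[:2]),np.degrees(np.arctan2(d[1],d[0])))
c=np.array([645.5,11.5,0])
for n,p,z in(("line",(282,158),84),("holeA",(252,142),107),("holeB",(303,133),107),("hole0",(210,130),107),("flangeline",(178,138),80)):
    q=ray(g,[[250+p[0]/2.857,190+p[1]/2.858]],z)[0]-c;print(n,q.round(1),np.hypot(*q[:2]).round(1),np.degrees(np.arctan2(q[1],q[0])))
```

```text
top bar [[ 583.05863988 -193.50170827   50.        ]
 [ 431.3760736  -163.78231701   50.        ]] 154.56663006903415 -11.0856153874393
side bar [[ 586.83691351 -192.94120955   50.        ]
 [ 430.31791834 -158.70374845   50.        ]] 160.21984768444474 -12.338713793331728
line [ 14.6 -43.   84. ] 45.4 -71.21831179807815
holeA [-11.9 -42.4 107. ] 44.0 -105.63176554997445
holeB [ 32.5 -40.9 107. ] 52.3 -51.566019982421146
hole0 [-42.5 -20.1 107. ] 47.0 -154.6959291339208
flangeline [-64.7   5.2  80. ] 64.9 175.37204522915897
```

Run:
```python
from bench import env
import numpy as np
from scipy.spatial.transform import Rotation as R
s=env.get_state();r=R.from_rotvec(s["ee_rot"]).as_matrix();print(r.round(3))
# target above bar: handle ~(470,-160)
f=env.grab_frame("wrist");V=f["view"];print("cam in tool",(r.T@(-V[:3,:3].T@V[:3,3]-s["tcp_pos"])).round(1),(r.T@V[:3,:3].T).round(3),f["mtx"][0,0])
```

```text
[[-0.924  0.382 -0.001]
 [ 0.382  0.924 -0.001]
 [ 0.    -0.002 -1.   ]]
cam in tool [  76.9   -0.7 -142.2] [[-0.    -0.954 -0.301]
 [ 1.    -0.     0.001]
 [-0.001 -0.301  0.954]] 331.6037478441167
```

Line on the collar is at about -71° and its mark on the flange at 180°, so about 108–110° remain, and a hole stands near 197°. Moving above the bar.

```bash
R='x'; python3 -m jog '[{"jaw":1,"translation":[-8,-9,0.5],"turn":[0,0,0]},{"jaw":1,"translation":[-12,-13,0.7],"turn":[0,0,0]},{"jaw":1,"translation":[-16.9,-18.3,1],"turn":[0,0,0]},{"jaw":1,"translation":[-16.9,-18.3,1],"turn":[0,0,0]},{"jaw":1,"translation":[-16.9,-18.3,1],"turn":[0,0,0]},{"jaw":1,"translation":[-16.9,-18.3,1],"turn":[0,0,0]},{"jaw":1,"translation":[-16.9,-18.3,1],"turn":[0,0,0]},{"jaw":1,"translation":[-16.9,-18.3,1],"turn":[0,0,0]}]'
python3 -m jog '[{"jaw":1,"translation":[-16.9,-18.3,1],"turn":[0,0,0]},{"jaw":1,"translation":[-16.9,-18.3,1],"turn":[0,0,0]},{"jaw":1,"translation":[-16.9,-18.3,1],"turn":[0,0,0]},{"jaw":1,"translation":[-16.9,-18.3,1],"turn":[0,0,0]},{"jaw":1,"translation":[-16.9,-18.3,1],"turn":[0,0,0]},{"jaw":1,"translation":[-16.9,-18.3,1],"turn":[0,0,0]},{"jaw":1,"translation":[-16.9,-18.3,1],"turn":[0,0,0]},{"jaw":1,"translation":[-16.9,-18.3,1],"turn":[0,0,0]}]'
python3 -m jog '[{"jaw":1,"translation":[-16.8,-18.3,1],"turn":[0,0,-0.18]},{"jaw":1,"translation":[-16.8,-18.3,1],"turn":[0,0,-0.18]},{"jaw":1,"translation":[-16.8,-18.3,1],"turn":[0,0,-0.18]},{"jaw":1,"translation":[-16.8,-18.3,1],"turn":[0,0,-0.18]},{"jaw":1,"translation":[-16.8,-18.3,1],"turn":[0,0,-0.18]},{"jaw":1,"translation":[-16.8,-18.3,1],"turn":[0,0,-0.18]},{"jaw":1,"translation":[-16.8,-18.3,1],"turn":[0,0,-0.18]},{"jaw":1,"translation":[-16.8,-18.3,1],"turn":[0,0,-0.18]}]'
python3 - <<'E'
from bench import env
import cv2,pickle
f=env.grab_frame("wrist");pickle.dump(f,open("w1.pkl","wb"));cv2.imwrite("pics/w1.png",f["image"][:,:,::-1]);print(env.get_state()["joint_positions"])
E
```

```text
time_s: 0.82
tcp_pos: [306.6, 295.9, 221.3]
ee_rot: [-0.619, -3.08, -0.0]
contact_force: [-0.2, -0.0, 0.4]
grip_width: 85.4
finger_force: 0.0
time_s: 1.48
tcp_pos: [393.2, 63.1, 211.1]
ee_rot: [-0.618, -3.08, -0.001]
contact_force: [-1.1, 0.2, 0.1]
grip_width: 85.3
finger_force: 0.0
time_s: 2.15
tcp_pos: [479.0, -169.0, 200.5]
ee_rot: [-0.332, -3.123, -0.001]
contact_force: [-0.2, 0.6, -0.3]
grip_width: 85.4
finger_force: 0.0
[-4.96128797e-01  1.94553780e-01 -1.86340234e-01  1.19196300e+00
  8.32755243e-04 -2.85718615e-01]
```

View pics/w1.png

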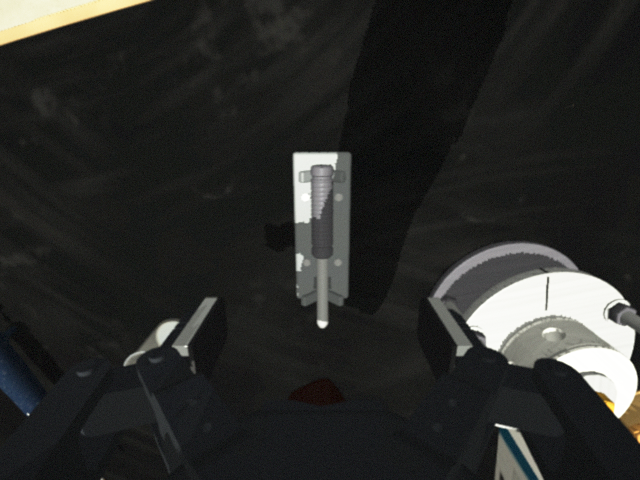

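The wrist view shows the bar from (320,166) to its tip at (322,326), the flange mark at (547,290) and a collar hole at (552,333).

Run:
```python
import pickle,numpy as np
from h import *
from bench import env
from scipy.spatial.transform import Rotation as R
f=pickle.load(open("w1.pkl","rb"))
b=ray(f,[[322,326],[320.5,167]],50);d=b[0]-b[1];L=np.hypot(*d[:2]);u=d/L;print(b,L,np.degrees(np.arctan2(d[1],d[0])));
# rod/handle step at v=257
print("step",ray(f,[[322,257]],50))
h=b[0]-118*u;print("handle",h)
s=env.get_state();r=R.from_rotvec(s["ee_rot"]).as_matrix();g=h+9*u;print("delta tool mm",r.T@(g-[0,0,19]-s["tcp_pos"]), "toolx",np.degrees(np.arctan2(r[1,0],r[0,0])))
c=np.array([645.5,11.5,0])
for n,p,z in(("hole",(552,333),107),("fl",(547,285),80)):
    q=ray(f,[p],z)[0]-c;print(n,q,np.hypot(*q[:2]),np.degrees(np.arctan2(q[1],q[0]))%360)
```

```text
[[ 585.98727915 -192.41084318   50.        ]
 [ 430.97026848 -160.43239777   50.        ]] 158.281061937785 -11.656034021256946
step [[ 512.89799247 -176.70500775   50.        ]]
handle [ 470.42065965 -168.57061547   50.        ]
delta tool mm [ -2.05261049  -2.80107269 169.59545517] toolx 167.94440429865983
hole [-46.29132987  -9.51177295 107.        ] 47.25844946870078 191.6113152372286
fl [-75.54649327   3.48052638  80.        ] 75.62662698520904 177.36217329326143
```

```bash
python3 -m jog '[{"jaw":1,"translation":[-0.2,-0.3,4],"turn":[0,0,0]},{"jaw":1,"translation":[-0.2,-0.3,8],"turn":[0,0,0]},{"jaw":1,"translation":[-0.2,-0.3,11],"turn":[0,0,0]},{"jaw":1,"translation":[-0.2,-0.3,14],"turn":[0,0,0]},{"jaw":1,"translation":[-0.2,-0.3,16],"turn":[0,0,0]},{"jaw":1,"translation":[-0.2,-0.3,17],"turn":[0,0,0]},{"jaw":0.5,"translation":[-0.2,-0.3,17.1],"turn":[0,0,0]},{"jaw":0,"translation":[-0.2,-0.3,17.1],"turn":[0,0,0]}]'
python3 -m jog '[{"jaw":0,"translation":[0,0,0],"turn":[0,0,0]},{"jaw":0,"translation":[0,0,0],"turn":[0,0,0]},{"jaw":0,"translation":[0,0,0],"turn":[0,0,0]},{"jaw":0,"translation":[0,0,0],"turn":[0,0,0]},{"jaw":0,"translation":[0,0,0],"turn":[0,0,0]},{"jaw":0,"translation":[0,0,0],"turn":[0,0,0]},{"jaw":0,"translation":[0,0,0],"turn":[0,0,0]}]'
python3 - <<'E'
from bench import env
print(env.get_state())
E
```

```text
time_s: 2.87
tcp_pos: [479.1, -170.8, 30.7]
ee_rot: [-0.328, -3.124, -0.001]
contact_force: [-0.1, -1.1, 0.6]
grip_width: 63.8
finger_force: 0.0
time_s: 3.45
tcp_pos: [480.8, -169.6, 32.0]
ee_rot: [0.328, 3.12, 0.01]
contact_force: [3.8, 12.4, 6.7]
grip_width: 17.9
finger_force: 58.3
{'time_s': 3.45, 'joint_positions': array([-0.50129677,  0.34003015, -0.44265896,  0.78656969,  0.00787109,
       -0.29152959]), 'dq': array([ 0.00196421, -0.00241803,  0.0002667 ,  0.00061236, -0.00081026,
       -0.0006365 ]), 'effort': array([ -6.67943001, -40.30661345,  23.55897009,  -1.3532225 ,
        -3.66170637,  -0.06363344]), 'tcp_pos': array([ 480.82945121, -169.56990166,   31.96966983]), 'ee_rot': array([0.32841981, 3.11987959, 0.01045771]), 'contact_force': array([ 3.82370538, 12.4008493 ,  6.69675733]), 'wrist_torque': array([ 2.47468145, -0.64564536, -0.06464068]), 'finger_force': 58.275291323661804, 'grip_width': 17.898844438707197}
```

```bash
python3 -m jog '[{"jaw":0,"translation":[0,0,-2],"turn":[0,0,0]},{"jaw":0,"translation":[0,0,-5],"turn":[0,0,0]},{"jaw":0,"translation":[0,0,-7],"turn":[0,0,0]},{"jaw":0,"translation":[1.5,2.5,-7],"turn":[0,0,0]},{"jaw":0,"translation":[3,6,-7],"turn":[0,0,-0.11]},{"jaw":0,"translation":[4.4,9,-7],"turn":[0,0,-0.22]},{"jaw":0,"translation":[4.4,12,-7],"turn":[0,0,-0.33]},{"jaw":0,"translation":[4.4,13.8,-7],"turn":[0,0,-0.436]}]'
python3 -m jog '[{"jaw":0,"translation":[0,0,0],"turn":[0,0,0]},{"jaw":0,"translation":[0,0,0],"turn":[0,0,0]},{"jaw":0,"translation":[0,0,0],"turn":[0,0,0]}]'
python3 - <<'E'
from bench import env
import cv2,pickle
f=env.grab_frame("wrist");pickle.dump(f,open("w2.pkl","wb"));cv2.imwrite("pics/w2.png",f["image"][:,:,::-1]);print(env.get_state()["joint_positions"])
E
```

```text
time_s: 4.12
tcp_pos: [464.0, -26.0, 100.8]
ee_rot: [-0.361, 3.121, 0.001]
contact_force: [0.6, -0.9, -2.1]
grip_width: 18.5
finger_force: 59.4
time_s: 4.37
tcp_pos: [465.0, -28.8, 100.6]
ee_rot: [-0.349, 3.122, -0.001]
contact_force: [0.2, -0.4, -2.2]
grip_width: 18.1
finger_force: 59.4
[-2.34888167e-01  1.89973984e-01 -4.53577405e-01  9.26986041e-01
 -3.10948349e-04 -4.56965121e-01]
```

View pics/w2.png

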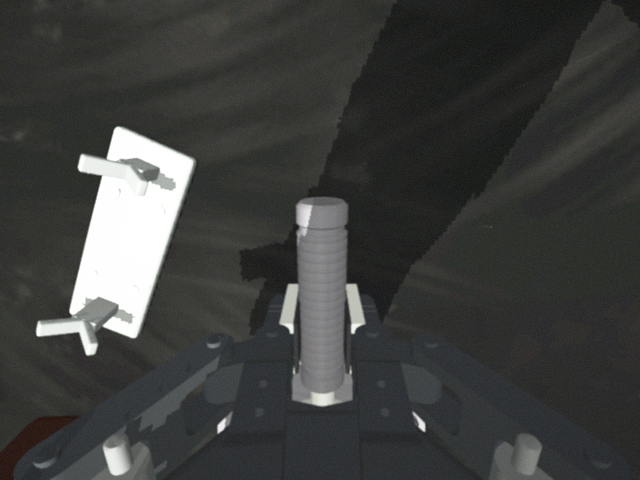

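The bar is held in line with the tool (handle from (322,200) to (322,390)), but the rod is hidden here. I'll check it in the side and top views.

Run:
```python
from bench import env
import cv2,pickle,numpy as np
f=env.grab_frame("side");pickle.dump(f,open("side2.pkl","wb"));t=env.grab_frame("top");pickle.dump(t,open("top2.pkl","wb"))
o=np.zeros((440,800,3),np.uint8)
o[:,:440]=cv2.resize(f["image"][200:310,270:380,::-1],(440,440),interpolation=2)
o[:360,440:]=cv2.resize(t["image"][190:280,265:355,::-1],(360,360),interpolation=2)
cv2.imwrite("pics/c2.png",o)
```

```text
(no output)
```

View pics/c2.png

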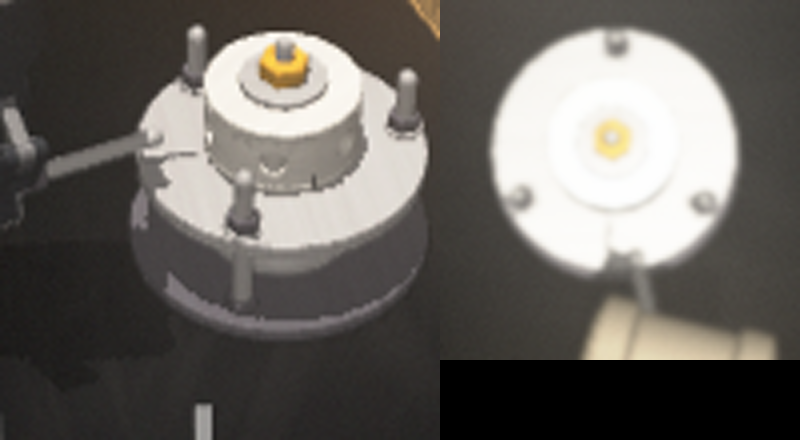

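Run:
```python
import pickle,numpy as np
from h import *
g=pickle.load(open("side2.pkl","rb"));t=pickle.load(open("top2.pkl","rb"))
y=np.radians(12.8);u=np.array([np.cos(y),np.sin(y),0]);G=np.array([465,-28.8,118.6])
print("pred px side crop: rod back 34mm, tip",((proj(g,[G+34*u,G+108*u])-[270,200])*4).round(0).tolist(), "top", ((proj(t,[G+34*u,G+108*u])-[265,190])*4+[440,0]).round(0).tolist())
c=np.array([645.5,11.5,0])
print("fitting+studs pred side crop",((proj(g,[c+[0,0,163]]+[c+[78*np.cos(a),78*np.sin(a),125] for a in np.radians([0,120,240])])-[270,200])*4).round(0).tolist())
print("top",((proj(t,[c+[0,0,163]]+[c+[78*np.cos(a),78*np.sin(a),125] for a in np.radians([0,120,240])])-[265,190])*4+[440,0]).round(0).tolist())
for a in(250,252,254,256,258): # hole centres & line px
    q=np.radians(a);ql=np.radians(a+38)
    print(a,((proj(g,[c+[47*np.cos(q),47*np.sin(q),106.8],c+[48*np.cos(ql),48*np.sin(ql),84]])-[270,200])*4).round(0).tolist())
```

```text
pred px side crop: rod back 34mm, tip [[44.0, 168.0], [159.0, 131.0]] top [[653.0, 346.0], [631.0, 246.0]]
fitting+studs pred side crop [[277.0, 39.0], [400.0, 69.0], [188.0, 28.0], [239.0, 171.0]]
top [[609.0, 136.0], [611.0, 36.0], [516.0, 195.0], [702.0, 197.0]]
250 [[267.0, 162.0], [316.0, 184.0]]
252 [[269.0, 162.0], [319.0, 183.0]]
254 [[272.0, 162.0], [321.0, 182.0]]
256 [[275.0, 162.0], [323.0, 181.0]]
258 [[278.0, 162.0], [325.0, 180.0]]
```

Run:
```python
import pickle,numpy as np
from h import *
g=pickle.load(open("side2.pkl","rb"));im=cv2.cvtColor(g["image"],cv2.COLOR_RGB2GRAY).astype(float)
y=np.radians(12.8);u=np.array([np.cos(y),np.sin(y),0]);G=np.array([465,-28.8,118.6])
P=proj(g,[G+s*u for s in np.arange(30,112,1)])
for c in range(283,312,2):
    pv=np.interp(c,P[:,0],P[:,1]);r=np.arange(int(pv)-5,int(pv)+8);w=np.clip(im[r,c]-60,0,None);print(c,round(pv,1),round((w*r).sum()/w.sum(),1),im[r,c].astype(int))
# bar back end in wrist image: z check
f=pickle.load(open("w2.pkl","rb"));W=cloud(f);print("handle top z at rows",[ (v,W[v,316:328].mean(0).round(1).tolist()) for v in(205,215,240,270,300,330,360,380)])
print(proj(f,[G-51*u,G-51*u+[0,0,10],G+33*u]))
```

```text
283 241.3 241.7 [ 41  38  38  64 104 118 119 111  74  44  39  41  39]
285 240.7 240.9 [ 39  43  39  41  97 117 120 116  91  55  40  40  42]
287 240.0 240.4 [ 44  41  43  77 110 120 119 108  66  40  40  42  44]
289 239.4 239.8 [ 41  41  40  56 103 119 119 115  78  48  43  43  41]
291 238.8 239.2 [ 45  42  45  41  95 117 121 118 108  65  43  43  43]
293 238.2 238.5 [ 45  44  41  66 107 120 120 111  68  45  43  42  44]
295 237.5 237.8 [ 45  44  44  50 100 117 121 117  79  51  44  44  44]
297 236.9 237.2 [ 45  45  44  46  93 115 120 119 106  63  45  44  44]
299 236.3 236.7 [ 46  46  47  63 105 119 121 113  76  50  43  45  45]
301 235.6 235.9 [ 48  47  49  49  99 118 122 117  84  52  46  46  43]
303 235.0 235.4 [ 47  48  52  54  89 111 120 120 112  78  57  53  48]
305 234.4 234.3 [ 97 158 203 167 124 120 121 115 147 132 100 105 108]
307 233.7 233.1 [216 215 216 215 213 221 201 161 122 193 212 124 100]
309 233.1 233.2 [213 213 213 213 203 187 165 127 164 207 215 130 102]
311 232.5 232.6 [217 214 213 212 211 211 211 212 213 214 213 181 117]
handle top z at rows [(205, [413.9, -41.2, 125.9]), (215, [416.9, -40.5, 128.2]), (240, [426.1, -38.4, 128.1]), (270, [437.7, -35.8, 127.9]), (300, [449.9, -33.0, 128.0]), (330, [463.3, -30.0, 127.5]), (360, [477.1, -26.9, 127.9]), (380, [487.5, -24.5, 127.2])]
[[323.47714853 205.07890838]
 [323.61156795 211.00025542]
 [323.3552285  384.57449488]]
```

```bash
python3 -m jog '[{"jaw":0,"translation":[-0.5,0.3,0.6],"turn":[0,0,0.025]},{"jaw":0,"translation":[-1.54,0.64,1.18],"turn":[0,0,0.049]},{"jaw":0,"translation":[-1.54,0.64,1.18],"turn":[0,0,0.049]},{"jaw":0,"translation":[-1.54,0.64,1.18],"turn":[0,0,0.049]}]'
python3 -m jog '[{"jaw":0,"translation":[-0.7,0,0],"turn":[0,0,0]},{"jaw":0,"translation":[-1.1,0,0],"turn":[0,0,0]},{"jaw":0,"translation":[-1.4,0,0],"turn":[0,0,0]},{"jaw":0,"translation":[-1.6,0,0],"turn":[0,0,0]},{"jaw":0,"translation":[-1.8,0,0],"turn":[0,0,0]},{"jaw":0,"translation":[-2,0,0],"turn":[0,0,0]},{"jaw":0,"translation":[-2,0,0],"turn":[0,0,0]}]'
python3 - <<'E'
from bench import env
import cv2,pickle,numpy as np
f=env.grab_frame("side");pickle.dump(f,open("side3.pkl","wb"))
cv2.imwrite("pics/c3.png",cv2.resize(f["image"][215:265,290:365,::-1],(750,500),interpolation=2));s=env.get_state();print(s["wrist_torque"],s["contact_force"])
E
```

```text
time_s: 4.85
tcp_pos: [478.3, -19.3, 88.2]
ee_rot: [0.274, -3.129, -0.0]
contact_force: [0.4, 0.4, -2.5]
grip_width: 18.2
finger_force: 59.4
time_s: 5.43
tcp_pos: [498.6, -15.1, 88.5]
ee_rot: [-0.275, 3.129, 0.0]
contact_force: [0.6, -0.5, -2.3]
grip_width: 17.8
finger_force: 59.4
[-0.01000912  0.01335423  0.02317099] [-0.05197501 -0.65466727 -2.18986102]
```

View pics/c3.png

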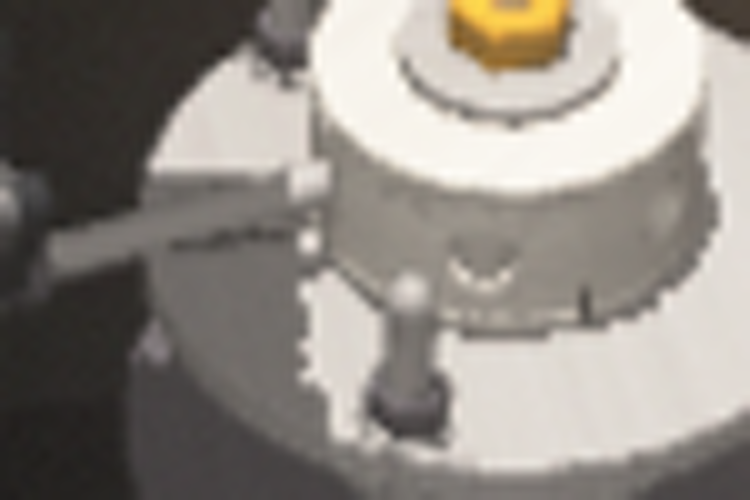

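The rod's bright tip, at (308,182), is just at the collar's wall, with no contact force. I'll go in a little and watch the force.

```bash
python3 -m jog '[{"jaw":0,"translation":[-0.2,0,0],"turn":[0,0,0]},{"jaw":0,"translation":[-0.4,0,0],"turn":[0,0,0]},{"jaw":0,"translation":[-0.6,0,0],"turn":[0,0,0]},{"jaw":0,"translation":[-0.6,0,0],"turn":[0,0,0]}]'
```

```text
time_s: 5.82
tcp_pos: [504.7, -14.1, 88.6]
ee_rot: [-0.275, 3.129, -0.0]
contact_force: [-0.2, 0.9, -3.1]
grip_width: 18.0
finger_force: 59.4
```

```bash
python3 -m jog '[{"jaw":0,"translation":[-0.3,0,0],"turn":[0,0,0]},{"jaw":0,"translation":[-0.6,0,0],"turn":[0,0,0]},{"jaw":0,"translation":[-0.9,0,0],"turn":[0,0,0]},{"jaw":0,"translation":[-1.1,0,0],"turn":[0,0,0]},{"jaw":0,"translation":[-1.1,0,0],"turn":[0,0,0]}]'
python3 - <<'E'
from bench import env
s=env.get_state();print(s["wrist_torque"],s["contact_force"],s["tcp_pos"])
E
```

```text
time_s: 6.23
tcp_pos: [515.7, -12.2, 88.5]
ee_rot: [-0.275, 3.129, -0.0]
contact_force: [0.1, -0.3, -2.9]
grip_width: 18.3
finger_force: 59.4
[-0.03381388 -0.0638876   0.035232  ] [ 0.13240902 -0.32223261 -2.89080079] [515.65701328 -12.18411557  88.51590928]
```

```bash
python3 -m jog '[{"jaw":0,"translation":[-0.05,1.16,0],"turn":[0,0,0.0873]},{"jaw":0,"translation":[-0.2,2.31,0],"turn":[0,0,0.1745]},{"jaw":0,"translation":[-0.45,3.44,0],"turn":[0,0,0.2618]},{"jaw":0,"translation":[-0.45,3.44,0],"turn":[0,0,0.2618]}]'
python3 -m jog '[{"jaw":0,"translation":[-0.05,1.16,0],"turn":[0,0,0.0873]},{"jaw":0,"translation":[-0.2,2.31,0.02],"turn":[0,0,0.1745]},{"jaw":0,"translation":[-0.45,3.44,0.03],"turn":[0,0,0.2618]},{"jaw":0,"translation":[-0.45,3.44,0.03],"turn":[0,0,0.2618]}]'
python3 - <<'E'
from bench import env
s=env.get_state();print(s["wrist_torque"],s["contact_force"],s["tcp_pos"])
E
```

```text
time_s: 6.57
tcp_pos: [513.6, 21.2, 88.6]
ee_rot: [0.145, 3.138, -0.007]
contact_force: [1.2, -8.0, -2.1]
grip_width: 17.8
finger_force: 67.4
time_s: 6.9
tcp_pos: [520.8, 54.8, 88.1]
ee_rot: [0.554, 3.092, -0.008]
contact_force: [-1.7, -9.8, -1.8]
grip_width: 18.2
finger_force: 68.5
[-1.80341029  0.24620327 -0.73675328] [-1.69635448 -9.78842791 -1.82405377] [520.7783758   54.79545923  88.11817613]
```

```bash
python3 -m jog '[{"jaw":0,"translation":[-0.05,1.16,0],"turn":[0,0,0.0873]},{"jaw":0,"translation":[-0.2,2.31,0.02],"turn":[0,0,0.1745]},{"jaw":0,"translation":[-0.45,3.44,0.03],"turn":[0,0,0.2618]},{"jaw":0,"translation":[-0.8,4.54,0.03],"turn":[0,0,0.3491]},{"jaw":0,"translation":[-0.8,4.54,0.03],"turn":[0,0,0.3491]}]'
python3 - <<'E'
from bench import env
import cv2,pickle,numpy as np
s=env.get_state();print(s["wrist_torque"],s["contact_force"],s["tcp_pos"])
o=np.zeros((500,790,3),np.uint8)
f=env.grab_frame("side");pickle.dump(f,open("side4.pkl","wb"));t=env.grab_frame("top");pickle.dump(t,open("top4.pkl","wb"))
o[:,:400]=cv2.resize(f["image"][205:268,305:355,::-1],(400,500),interpolation=2)
o[:390,400:]=cv2.resize(t["image"][195:260,275:340,::-1],(390,390),interpolation=2)
cv2.imwrite("pics/c4.png",o)
E
```

```text
time_s: 7.32
tcp_pos: [542.7, 95.2, 87.2]
ee_rot: [-1.08, -2.948, 0.008]
contact_force: [-4.5, -8.6, -0.2]
grip_width: 18.0
finger_force: 67.5
[-1.55533587  0.72931417 -0.6086434 ] [-4.50648222 -8.57086029 -0.22644901] [542.69860605  95.15217133  87.19279516]
```

View pics/c4.png

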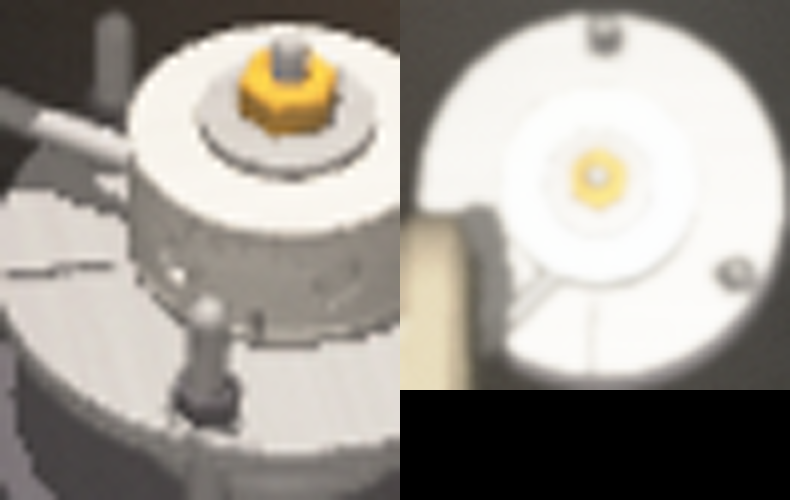

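The collar line is now at (257,320) in the left crop, with the next hole at (178,272), and the bar is well clear of the stud. I'll work out the angle.

```bash
cat > ang.py <<'E'
from h import *
import pickle,sys
# shift side image so that stud tips agree: offset px measured (+1.1,+0.3)
def ang(g,uv,z,r,off=(1.1,.3),c=(645.5,11.5)):
    A=np.radians(np.arange(160,320,.5));P=proj(g,np.c_[c[0]+r*np.cos(A),c[1]+r*np.sin(A),0*A+z])+off
    d=np.hypot(*(P-uv).T);return np.degrees(A[d.argmin()]),d.min()
E
python3 - <<'E'
from ang import *
g=pickle.load(open("side4.pkl","rb"))
def cv(x,y):return(305+(x+.5)/8-.5,205+(y+.5)/7.94-.5)
print("line now",ang(g,cv(257,318),86,48),"hole now",ang(g,cv(178,268),106,47))
def c3(x,y):return(290+(x+.5)/10-.5,215+(y+.5)/10-.5)
print("line before",ang(g,c3(586,305),86.5,48),"hole before",ang(g,c3(482,255),106.8,47))
E
```

```text
line now (np.float64(246.49999999999997), np.float64(2.7810759921954396)) hole now (np.float64(216.0), np.float64(0.5607188400039141))
line before (np.float64(282.5), np.float64(1.177031874629624)) hole before (np.float64(250.00000000000003), np.float64(0.7602241121143267))
```

```bash
python3 -m jog '[{"jaw":0,"translation":[-0.05,-1.16,0],"turn":[0,0,-0.0873]},{"jaw":0,"translation":[-0.2,-2.31,0],"turn":[0,0,-0.1745]},{"jaw":0,"translation":[-0.2,-2.31,0],"turn":[0,0,-0.1745]}]'
python3 -m jog '[{"jaw":0,"translation":[1,0,0],"turn":[0,0,0]},{"jaw":0,"translation":[2,0,0],"turn":[0,0,0]},{"jaw":0,"translation":[3.2,0,0],"turn":[0,0,0]},{"jaw":0,"translation":[4,0,0],"turn":[0,0,0]},{"jaw":0,"translation":[4,0,0],"turn":[0,0,0]}]'
python3 - <<'E'
from bench import env
s=env.get_state();print(s["wrist_torque"],s["contact_force"],s["tcp_pos"])
E
```

```text
time_s: 7.67
tcp_pos: [528.7, 76.5, 87.4]
ee_rot: [-0.808, -3.033, 0.001]
contact_force: [-2.2, 1.6, -2.0]
grip_width: 18.5
finger_force: 60.2
time_s: 8.08
tcp_pos: [493.5, 98.9, 87.8]
ee_rot: [-0.809, -3.034, -0.0]
contact_force: [-1.5, 0.2, -1.4]
grip_width: 17.8
finger_force: 60.2
[-0.01661553  0.07174963 -0.04880603] [-1.4524619   0.17244919 -1.41837497] [493.51814274  98.8624347   87.82165566]
```

```bash
for i in 1 2; do python3 -m jog '[{"jaw":0,"translation":[-0.1,-1.91,0],"turn":[0,0,-0.1082]},{"jaw":0,"translation":[-0.41,-3.79,0],"turn":[0,0,-0.2164]},{"jaw":0,"translation":[-0.92,-5.64,0],"turn":[0,0,-0.3246]},{"jaw":0,"translation":[-1.63,-7.41,0],"turn":[0,0,-0.4328]},{"jaw":0,"translation":[-2.52,-9.1,0],"turn":[0,0,-0.5411]},{"jaw":0,"translation":[-2.52,-9.1,0],"turn":[0,0,-0.5411]},{"jaw":0,"translation":[-2.52,-9.1,0],"turn":[0,0,-0.5411]}]'; done
python3 - <<'E'
from bench import env
import cv2,pickle,numpy as np
s=env.get_state();print(s["wrist_torque"],s["contact_force"],s["tcp_pos"],s["joint_positions"])
f=env.grab_frame("side");pickle.dump(f,open("side5.pkl","wb"))
cv2.imwrite("pics/c5.png",cv2.resize(f["image"][210:265,285:360,::-1],(750,550),interpolation=2))
E
```

```text
time_s: 8.67
tcp_pos: [472.7, 5.5, 88.2]
ee_rot: [-0.023, 3.14, 0.001]
contact_force: [-0.0, 0.4, -2.2]
grip_width: 18.5
finger_force: 60.3
time_s: 9.25
tcp_pos: [499.9, -84.5, 87.9]
ee_rot: [-0.862, 3.02, 0.0]
contact_force: [-0.8, 0.2, -1.6]
grip_width: 18.4
finger_force: 60.2
[0.02767419 0.02770743 0.04573088] [-0.81172172  0.17926933 -1.57363486] [499.89080083 -84.48636741  87.85419267] [-3.26252971e-01  2.75074887e-01 -3.75178833e-01  9.20153208e-01
  6.10446557e-04 -8.82539315e-01]
```

View pics/c5.png

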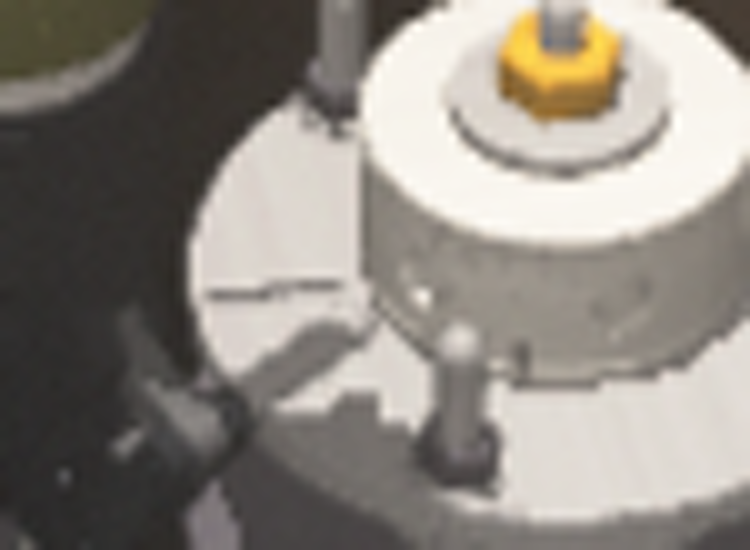

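Run:
```python
from ang import *
g=pickle.load(open("side5.pkl","rb"))
def cv(x,y):return(285+(x+.5)/10-.5,210+(y+.5)/10-.5)
for z in(83,86): print("line bottom",z,ang(g,cv(522,370),z,48))
print("holes",ang(g,cv(416,284),106,47),ang(g,cv(624,300),106,47), ang(g,cv(422,294),101,48))
# stud tips & flange mark check
print("offset check studs",[(proj(g,[645.5+78*np.cos(a),11.5+78*np.sin(a),125])[0]-cv(*p)).round(1) for a,p in((np.radians(240),(458,326)),)])
import cv2
c=g["image"][232:244,318:334].astype(int).sum(2)//3;print(c)
```

```text
line bottom 83 (np.float64(247.0), np.float64(1.7774987487404506))
line bottom 86 (np.float64(247.50000000000003), np.float64(0.8667847603914848))
holes (np.float64(213.5), np.float64(0.5935916379598659)) (np.float64(277.5), np.float64(0.8018725570603039)) (np.float64(214.50000000000003), np.float64(0.5261959979200445))
offset check studs [array([-0.7,  0.7])]
[[213 212 206 116 127 131 131 135 137 136 137 143 187 215 231 247]
 [212 211 206 118 126 130 136 134 140 139 129 127 138 152 163 198]
 [213 212 206 118 124 130 135 136 131 140 128 141 142 134 134 137]
 [213 211 206 128 124 128 133 133 126 131 136 141 141 133 135 141]
 [213 213 205 119 125 126 131 149 141 136 141 144 144 141 136 145]
 [214 213 206 129 123 127 133 163 147 141 141 142 149 148 144 148]
 [138 186 212 192 145 126 131 147 157 144 139 135 140 148 148 148]
 [195 205 213 207 141 142 131 141 196 229 134 126 136 145 144 145]
 [194 207 201 196 123 160 143 136 161 193 137 133 142 142 145 144]
 [204 214 206 185 165 129 161 144 136 147 141 141 144 141 143 143]
 [147 157 194 171 147 188 129 157 156 138 138 138 175 172 151 143]
 [117 119 138 139 175 211 189 126 142 136 134 174 208 213 179 136]]
```

```bash
python3 -m jog '[{"jaw":0,"translation":[0,-0.63,0],"turn":[0,0,-0.056]},{"jaw":0,"translation":[0,-0.63,0],"turn":[0,0,-0.056]},{"jaw":0,"translation":[0,-0.63,0],"turn":[0,0,-0.056]}]'
python3 -m jog '[{"jaw":0,"translation":[-0.7,0,0],"turn":[0,0,0]},{"jaw":0,"translation":[-1.3,0,0],"turn":[0,0,0]},{"jaw":0,"translation":[-1.7,0,0],"turn":[0,0,0]},{"jaw":0,"translation":[-2,0,0],"turn":[0,0,0]},{"jaw":0,"translation":[-2.2,0,0],"turn":[0,0,0]},{"jaw":0,"translation":[-2.4,0,0],"turn":[0,0,0]},{"jaw":0,"translation":[-2.4,0,0],"turn":[0,0,0]}]'
python3 -m jog '[{"jaw":0,"translation":[-0.2,0,0],"turn":[0,0,0]},{"jaw":0,"translation":[-0.4,0,0],"turn":[0,0,0]},{"jaw":0,"translation":[-0.4,0,0],"turn":[0,0,0]}]'
python3 - <<'E'
from bench import env
s=env.get_state();print(s["wrist_torque"],s["contact_force"],s["tcp_pos"])
E
```

```text
time_s: 9.55
tcp_pos: [502.2, -88.9, 87.8]
ee_rot: [0.949, -2.995, -0.001]
contact_force: [0.1, 0.1, -2.4]
grip_width: 18.5
finger_force: 60.3
time_s: 10.13
tcp_pos: [522.4, -76.0, 87.9]
ee_rot: [-0.951, 2.994, 0.0]
contact_force: [-0.2, 0.4, -1.8]
grip_width: 18.4
finger_force: 60.3
time_s: 10.38
tcp_pos: [525.7, -73.9, 88.0]
ee_rot: [-0.951, 2.994, -0.0]
contact_force: [0.9, -0.8, -1.6]
grip_width: 18.4
finger_force: 60.3
[-0.0831395  -0.08845323 -0.07316589] [ 0.91390465 -0.81845845 -1.55029116] [525.72803919 -73.90093969  87.95605302]
```

```bash
python3 -m jog '[{"jaw":0,"translation":[-0.4,0,0],"turn":[0,0,0]},{"jaw":0,"translation":[-0.8,0,0],"turn":[0,0,0]},{"jaw":0,"translation":[-1.1,0,0],"turn":[0,0,0]},{"jaw":0,"translation":[-1.4,0,0],"turn":[0,0,0]},{"jaw":0,"translation":[-1.4,0,0],"turn":[0,0,0]}]'
python3 - <<'E'
from bench import env
s=env.get_state();print(s["wrist_torque"],s["contact_force"],s["tcp_pos"])
E
```

```text
time_s: 10.8
tcp_pos: [536.6, -65.9, 87.7]
ee_rot: [0.951, -2.993, 0.001]
contact_force: [-1.2, -3.3, -2.7]
grip_width: 18.5
finger_force: 60.3
[-0.50046788  0.23625894 -0.13574111] [-1.24374123 -3.31167141 -2.71265051] [536.6024127  -65.91700083  87.67006587]
```

```bash
for i in 1 2 3 4; do python3 -m jog '[{"jaw":0,"translation":[-0.05,1.17,0],"turn":[0,0,0.0873]},{"jaw":0,"translation":[-0.2,2.32,0.01],"turn":[0,0,0.1745]},{"jaw":0,"translation":[-0.46,3.46,0.02],"turn":[0,0,0.2618]},{"jaw":0,"translation":[-0.46,3.46,0.02],"turn":[0,0,0.2618]}]'; done
python3 - <<'E'
from bench import env
s=env.get_state();print(s["wrist_torque"],s["contact_force"],s["tcp_pos"])
E
```

```text
time_s: 11.13
tcp_pos: [521.1, -36.7, 88.3]
ee_rot: [-0.542, 3.094, -0.009]
contact_force: [0.8, -9.0, -2.7]
grip_width: 18.2
finger_force: 70.8
time_s: 11.47
tcp_pos: [513.2, -2.3, 87.9]
ee_rot: [-0.134, 3.138, -0.008]
contact_force: [-0.6, -11.6, -2.6]
grip_width: 18.2
finger_force: 71.3
time_s: 11.8
tcp_pos: [514.0, 32.9, 87.3]
ee_rot: [-0.276, -3.129, 0.007]
contact_force: [-1.6, -9.9, -1.9]
grip_width: 17.9
finger_force: 70.8
time_s: 12.13
tcp_pos: [523.9, 66.5, 86.7]
ee_rot: [-0.681, -3.065, 0.007]
contact_force: [-2.3, -9.1, -2.0]
grip_width: 18.2
finger_force: 70.0
[-1.7263161   0.57277361 -0.66568556] [-2.29429406 -9.11766924 -1.96142708] [523.88175072  66.47003776  86.67034393]
```

```bash
python3 -m jog '[{"jaw":0,"translation":[-0.02,0.7,0],"turn":[0,0,0.0524]},{"jaw":0,"translation":[-0.07,1.4,0.01],"turn":[0,0,0.1047]},{"jaw":0,"translation":[-0.16,2.09,0.02],"turn":[0,0,0.157]},{"jaw":0,"translation":[-0.29,2.78,0.02],"turn":[0,0,0.2094]},{"jaw":0,"translation":[-0.29,2.78,0.02],"turn":[0,0,0.2094]}]'
python3 -m jog '[{"jaw":0,"translation":[-0.02,0.7,0],"turn":[0,0,0.0524]},{"jaw":0,"translation":[-0.02,0.7,0],"turn":[0,0,0.0524]}]'
python3 - <<'E'
from bench import env
import cv2,pickle,numpy as np
s=env.get_state();print(s["wrist_torque"],s["contact_force"],s["tcp_pos"])
f=env.grab_frame("side");pickle.dump(f,open("side6.pkl","wb"))
cv2.imwrite("pics/c6.png",cv2.resize(f["image"][210:265,285:360,::-1],(750,550),interpolation=2))
E
```

```text
time_s: 12.55
tcp_pos: [537.4, 90.2, 86.1]
ee_rot: [-0.996, -2.977, 0.007]
contact_force: [-4.2, -8.1, -1.3]
grip_width: 18.4
finger_force: 68.5
time_s: 12.72
tcp_pos: [541.4, 95.7, 86.1]
ee_rot: [-1.073, -2.949, 0.007]
contact_force: [-5.6, -6.7, -1.0]
grip_width: 18.3
finger_force: 67.9
[-1.40349141  0.8049773  -0.54550533] [-5.63862946 -6.69112148 -0.98902024] [541.43211093  95.68535861  86.05562249]
```

View pics/c6.png

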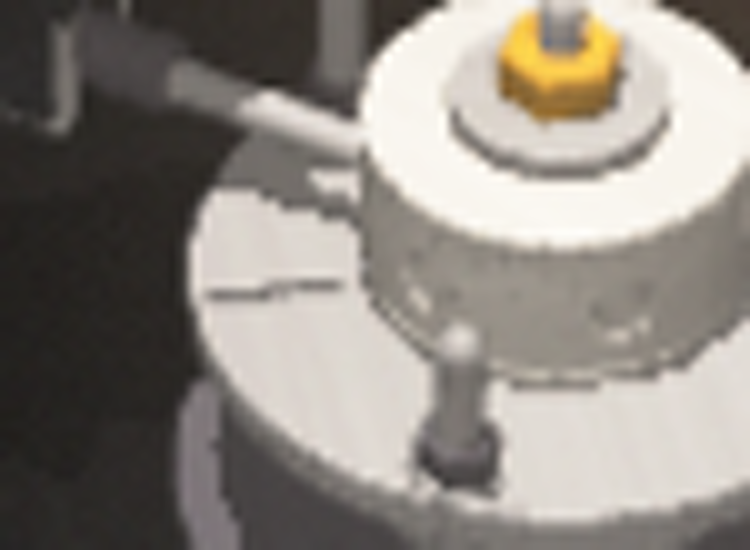

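Two holes show at (418,290) and (622,312), so a few degrees remain. I'll creep on and watch for the stop.

```bash
for i in 1 2; do python3 -m jog '[{"jaw":0,"translation":[-0.01,0.47,0],"turn":[0,0,0.035]},{"jaw":0,"translation":[-0.01,0.47,0],"turn":[0,0,0.035]}]'; done
python3 - <<'E'
from bench import env
s=env.get_state();print(s["wrist_torque"],s["contact_force"],s["tcp_pos"])
E
```

```text
time_s: 12.93
tcp_pos: [544.2, 99.1, 86.0]
ee_rot: [-1.123, -2.93, 0.007]
contact_force: [-3.9, -8.0, -2.0]
grip_width: 18.2
finger_force: 67.4
time_s: 13.1
tcp_pos: [547.2, 102.6, 85.9]
ee_rot: [-1.174, -2.91, 0.007]
contact_force: [-5.0, -6.9, -2.6]
grip_width: 17.6
finger_force: 67.3
[-1.31108083  0.95513845 -0.47505283] [-5.01257288 -6.92545435 -2.55077119] [547.23572495 102.57607415  85.9194255 ]
```

```bash
for i in 1 2; do python3 -m jog '[{"jaw":0,"translation":[-0.01,0.47,0],"turn":[0,0,0.035]},{"jaw":0,"translation":[-0.01,0.47,0],"turn":[0,0,0.035]}]'; done
python3 - <<'E'
from bench import env
from ang import *
s=env.get_state();print(s["wrist_torque"],s["contact_force"],s["tcp_pos"])
f=env.grab_frame("side");pickle.dump(f,open("side7.pkl","wb"))
g6=pickle.load(open("side6.pkl","rb"));
for g in(g6,f): print(g["image"][236:246,322:352].astype(int).sum(2)//3)
E
```

```text
time_s: 13.27
tcp_pos: [550.4, 106.0, 85.9]
ee_rot: [-1.225, -2.889, 0.007]
contact_force: [-6.0, -7.1, 0.0]
grip_width: 18.0
finger_force: 67.2
time_s: 13.43
tcp_pos: [553.7, 109.3, 85.8]
ee_rot: [-1.275, -2.867, 0.007]
contact_force: [-5.9, -5.2, -1.5]
grip_width: 18.2
finger_force: 67.1
[-1.14931477  1.04751126 -0.47406563] [-5.88426085 -5.16682982 -1.53223789] [553.73189693 109.31617492  85.83066308]
[[125 126 131 139 130 134 141 143 144 143 136 138 146 135 145 139 139 138
  140 140 141 140 138 140 141 138 136 135 135 132]
 [124 127 131 155 141 141 142 143 146 145 144 144 147 145 147 147 146 140
  142 143 140 143 141 140 140 139 136 135 135 133]
 [117 125 131 141 155 140 140 138 142 151 148 149 149 148 148 148 148 145
  145 144 138 141 142 140 138 135 128 123 128 135]
 [131 130 131 139 186 166 135 129 125 144 146 146 147 145 139 146 147 147
  148 147 140 146 143 138 137 134 128 121 131 131]
 [116 148 133 137 159 190 138 135 137 144 144 144 145 145 144 147 147 146
  145 144 142 144 128 132 135 136 131 130 135 129]
 [188 123 171 133 137 155 139 141 143 140 143 144 145 145 145 145 1
[... 1109 characters left out ...]
142 145 146 147 145 148
  146 139 126 134 135 132 124 116 134 135 133 133]
 [190 166 148 134 135 138 139 141 141 142 143 143 144 143 144 144 145 145
  144 132 122 132 136 133 128 134 138 134 133 129]
 [211 198 137 174 147 138 140 138 174 170 151 144 144 145 144 143 144 143
  142 140 130 132 133 143 145 171 136 132 132 131]
 [213 211 192 139 176 155 138 175 207 212 177 135 142 143 143 141 141 142
  142 143 154 142 156 220 185 148 135 133 133 133]
 [213 212 212 189 136 151 167 180 203 204 175 136 143 144 144 145 143 143
  142 142 148 144 145 173 153 137 136 132 133 132]
 [214 212 214 213 189 121 129 160 175 176 154 138 144 143 143 142 144 145
  144 145 141 139 138 137 138 136 134 137 140 170]]
```

Run:
```python
from ang import *
for n,p in(("side6",(346.7,240.8)),("side7",(344.3,240.6)),("side5",(285+62.4,210+29.8))):
    print(n,ang(pickle.load(open(n+".pkl","rb")),p,105.5,47))
f=pickle.load(open("side7.pkl","rb"));e=pickle.load(open("side5.pkl","rb"))
import cv2
d=[cv2.resize(q["image"][228:250,314:362,::-1],(768,290),interpolation=2) for q in(e,f)]
cv2.imwrite("pics/c7.png",np.vstack(d))
```

```text
side6 (np.float64(276.0), np.float64(0.21804166999551808))
side7 (np.float64(269.50000000000006), np.float64(0.44191454864961216))
side5 (np.float64(279.0), np.float64(0.5907466576337773))
```

View pics/c7.png

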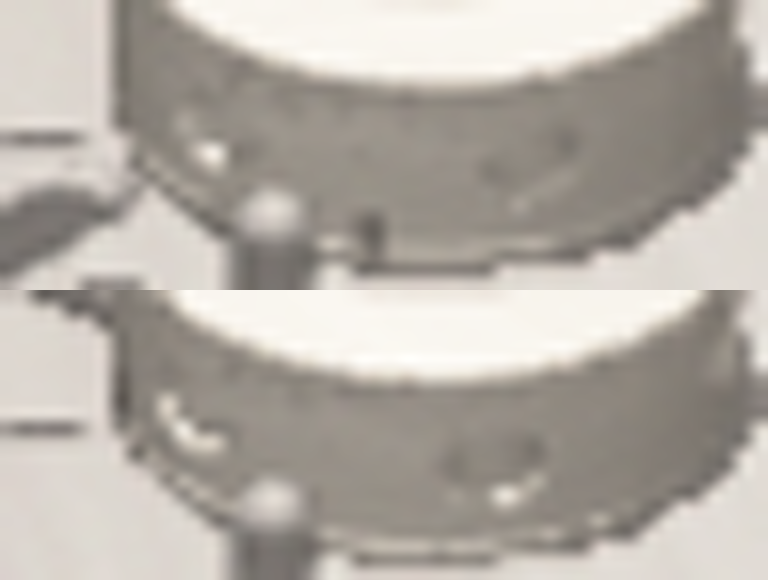

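I have now used up my picture views (the count was 11, one over), so from here I rely on numbers. The hole reads about 269.5° against about 267° at home, with no rise at a stop. The bar is near the stud, so I'll take a third bite from the next hole.

```bash
python3 -m jog '[{"jaw":0,"translation":[-0.05,-1.18,0],"turn":[0,0,-0.0873]},{"jaw":0,"translation":[-0.21,-2.35,0],"turn":[0,0,-0.1745]},{"jaw":0,"translation":[-0.38,-3.17,0],"turn":[0,0,-0.236]},{"jaw":0,"translation":[-0.38,-3.17,0],"turn":[0,0,-0.236]},{"jaw":0,"translation":[-0.38,-3.17,0],"turn":[0,0,-0.236]}]'
python3 - <<'E'
from bench import env
s=env.get_state();print(s["wrist_torque"],s["contact_force"],s["tcp_pos"])
E
python3 -m jog '[{"jaw":0,"translation":[1,0,0],"turn":[0,0,0]},{"jaw":0,"translation":[2,0,0],"turn":[0,0,0]},{"jaw":0,"translation":[3.2,0,0],"turn":[0,0,0]},{"jaw":0,"translation":[4,0,0],"turn":[0,0,0]},{"jaw":0,"translation":[4,0,0],"turn":[0,0,0]}]'
python3 - <<'E'
from bench import env
from ang import *
s=env.get_state();print(s["wrist_torque"],s["contact_force"],s["tcp_pos"],s["ee_rot"])
g=env.grab_frame("side");pickle.dump(g,open("side8.pkl","wb"))
print(g["image"][237:245,338:352].astype(int).sum(2)//3)
E
```

```text
time_s: 13.9
tcp_pos: [533.3, 87.0, 86.2]
ee_rot: [-0.927, -2.997, -0.001]
contact_force: [-4.7, 3.0, -2.5]
grip_width: 18.2
finger_force: 60.2
[ 0.46774327  1.05247906 -0.11416774] [-4.70176799  2.98977036 -2.50408489] [533.26730919  87.01601344  86.2115885 ]
time_s: 14.32
tcp_pos: [500.4, 110.1, 87.0]
ee_rot: [-0.922, -3.002, 0.0]
contact_force: [0.1, 0.4, -2.8]
grip_width: 18.2
finger_force: 60.2
[ 0.00123123  0.07785587 -0.01654796] [ 0.13746744  0.35892018 -2.84799649] [500.3844991  110.11851349  86.95251256] [-9.22373570e-01 -3.00193758e+00  9.21271127e-05]
[[142 144 145 140 141 142 143 141 140 137 136 136 136 135]
 [146 143 143 143 140 143 141 138 137 139 137 137 136 132]
 [149 147 146 144 136 136 137 131 126 121 140 135 134 131]
 [145 147 147 139 127 134 135 132 125 118 134 135 132 131]
 [145 146 145 131 124 132 134 133 128 134 139 134 131 131]
 [144 144 142 140 131 132 133 142 145 171 136 132 132 131]
 [142 142 141 142 154 142 158 221 184 148 134 133 133 133]
 [144 144 143 143 148 144 145 172 154 137 135 134 133 132]]
```

```bash
for i in 1 2; do python3 -m jog '[{"jaw":0,"translation":[-0.1,-1.91,0],"turn":[0,0,-0.1082]},{"jaw":0,"translation":[-0.41,-3.79,0],"turn":[0,0,-0.2164]},{"jaw":0,"translation":[-0.92,-5.64,0],"turn":[0,0,-0.3246]},{"jaw":0,"translation":[-1.63,-7.41,0],"turn":[0,0,-0.4328]},{"jaw":0,"translation":[-2.52,-9.1,0],"turn":[0,0,-0.5411]},{"jaw":0,"translation":[-2.52,-9.1,0],"turn":[0,0,-0.5411]},{"jaw":0,"translation":[-2.52,-9.1,0],"turn":[0,0,-0.5411]}]'; done
python3 -m jog '[{"jaw":0,"translation":[-0.7,0,0],"turn":[0,0,0]},{"jaw":0,"translation":[-1.3,0,0],"turn":[0,0,0]},{"jaw":0,"translation":[-1.7,0,0],"turn":[0,0,0]},{"jaw":0,"translation":[-2.1,0,0],"turn":[0,0,0]},{"jaw":0,"translation":[-2.4,0,0],"turn":[0,0,0]},{"jaw":0,"translation":[-2.6,0,0],"turn":[0,0,0]},{"jaw":0,"translation":[-2.6,0,0],"turn":[0,0,0]}]'
python3 -m jog '[{"jaw":0,"translation":[-0.2,0,0],"turn":[0,0,0]},{"jaw":0,"translation":[-0.4,0,0],"turn":[0,0,0]},{"jaw":0,"translation":[-0.4,0,0],"turn":[0,0,0]}]'
python3 - <<'E'
from bench import env
s=env.get_state();print(s["wrist_torque"],s["contact_force"],s["tcp_pos"])
E
```

```text
time_s: 14.95
tcp_pos: [472.7, 18.6, 87.2]
ee_rot: [0.095, 3.139, 0.0]
contact_force: [0.4, 0.1, -2.9]
grip_width: 18.4
finger_force: 60.2
time_s: 15.53
tcp_pos: [493.0, -73.0, 87.0]
ee_rot: [-0.748, 3.05, -0.0]
contact_force: [-0.5, 0.3, -2.6]
grip_width: 18.1
finger_force: 60.2
time_s: 16.12
tcp_pos: [515.3, -60.2, 86.7]
ee_rot: [-0.755, 3.05, 0.001]
contact_force: [0.2, 1.6, -2.3]
grip_width: 18.2
finger_force: 60.2
time_s: 16.37
tcp_pos: [518.6, -58.7, 86.8]
ee_rot: [0.754, -3.05, -0.001]
contact_force: [0.0, 0.9, -3.2]
grip_width: 18.3
finger_force: 60.1
[0.1705973  0.08654795 0.08184871] [ 0.02096054  0.94783477 -3.20824796] [518.5650014  -58.72938954  86.77329085]
```

Inside the hole with small forces, so I'll seat it and drive.

```bash
python3 -m jog '[{"jaw":0,"translation":[-0.4,0,0],"turn":[0,0,0]},{"jaw":0,"translation":[-0.8,0,0],"turn":[0,0,0]},{"jaw":0,"translation":[-1.1,0,0],"turn":[0,0,0]},{"jaw":0,"translation":[-1.2,0,0],"turn":[0,0,0]},{"jaw":0,"translation":[-1.2,0,0],"turn":[0,0,0]}]'
for i in 1 2 3 4; do python3 -m jog '[{"jaw":0,"translation":[-0.02,0.7,0],"turn":[0,0,0.0524]},{"jaw":0,"translation":[-0.02,0.7,0],"turn":[0,0,0.0524]}]' ; done
python3 - <<'E'
from bench import env
s=env.get_state();print(s["wrist_torque"],s["contact_force"],s["tcp_pos"])
E
```

```text
time_s: 16.78
tcp_pos: [527.4, -53.8, 86.2]
ee_rot: [0.751, -3.046, 0.001]
contact_force: [-5.0, -3.0, -1.6]
grip_width: 18.1
finger_force: 60.2
time_s: 16.95
tcp_pos: [524.1, -47.2, 86.2]
ee_rot: [0.668, -3.065, 0.0]
contact_force: [-5.8, -2.8, -1.6]
grip_width: 18.2
finger_force: 60.2
time_s: 17.12
tcp_pos: [521.5, -41.2, 86.4]
ee_rot: [0.587, -3.082, 0.003]
contact_force: [-5.0, -5.5, -1.9]
grip_width: 18.3
finger_force: 60.4
time_s: 17.28
tcp_pos: [519.6, -35.6, 86.6]
ee_rot: [0.504, -3.097, 0.006]
contact_force: [-3.8, -8.5, -2.9]
grip_width: 18.1
finger_force: 61.1
time_s: 17.45
tcp_pos: [517.9, -29.8, 86.8]
ee_rot: [0.42, -3.11, 0.009]
contact_force: [-3.9, -11.2, -3.3]
grip_width: 18.4
finger_force: 62.2
[-2.12523463  0.85199031 -0.82836999] [ -3.88421328 -11.17713789  -3.33491715] [517.93678632 -29.84966426  86.75113169]
```

```bash
for i in 1 2 3; do python3 -m jog '[{"jaw":0,"translation":[-0.01,0.47,0],"turn":[0,0,0.035]},{"jaw":0,"translation":[-0.01,0.47,0],"turn":[0,0,0.035]}]' | grep -v grip ; done
python3 - <<'E'
from bench import env
from ang import *
s=env.get_state();print(s["wrist_torque"],s["contact_force"],s["tcp_pos"])
g=env.grab_frame("side");pickle.dump(g,open("side9.pkl","wb"))
print(g["image"][237:245,338:352].astype(int).sum(2)//3)
E
```

```text
time_s: 17.62
tcp_pos: [517.0, -26.1, 86.8]
ee_rot: [0.366, -3.117, 0.011]
contact_force: [-4.2, -13.3, -3.7]
finger_force: 62.5
time_s: 17.78
tcp_pos: [516.0, -21.9, 86.8]
ee_rot: [0.31, -3.123, 0.012]
contact_force: [-3.8, -14.3, -3.9]
finger_force: 62.8
time_s: 17.95
tcp_pos: [515.3, -18.1, 86.9]
ee_rot: [0.254, -3.128, 0.015]
contact_force: [-4.8, -18.2, -2.3]
finger_force: 63.4
[-3.21871991  0.9141282  -1.19884653] [ -4.81839296 -18.24906122  -2.29890733] [515.27006521 -18.14686025  86.93799843]
[[143 143 144 139 139 141 143 143 138 137 135 136 134 135]
 [145 144 143 143 138 142 140 138 136 135 137 136 136 132]
 [148 148 147 143 137 136 135 129 121 131 139 134 131 130]
 [146 148 147 126 129 133 133 128 120 125 136 134 132 132]
 [147 146 142 116 127 133 133 130 129 133 133 133 132 131]
 [143 143 140 129 130 132 134 142 143 149 132 132 131 131]
 [141 141 140 136 141 145 155 192 158 141 134 133 131 130]
 [143 142 142 136 144 142 144 159 143 136 134 135 131 131]]
```

```bash
for i in 1 2; do python3 -m jog '[{"jaw":0,"translation":[-0.01,0.47,0],"turn":[0,0,0.035]},{"jaw":0,"translation":[-0.01,0.47,0],"turn":[0,0,0.035]}]' | grep -v grip ; done
python3 - <<'E'
from bench import env
from ang import *
g=env.grab_frame("side");pickle.dump(g,open("side10.pkl","wb"))
a=pickle.load(open("side9.pkl","rb"))
print(g["image"][239:245,338:352].astype(int).sum(2)//3)
print("line:");G=cv2.cvtColor(g["image"],cv2.COLOR_RGB2GRAY);print(G[236:246,302:330])
E
```

```text
time_s: 18.17
tcp_pos: [514.7, -14.4, 87.0]
ee_rot: [0.198, -3.133, 0.018]
contact_force: [-4.4, -20.4, -2.2]
finger_force: 64.0
time_s: 18.33
tcp_pos: [514.3, -10.6, 87.1]
ee_rot: [0.142, -3.136, 0.021]
contact_force: [-4.7, -22.8, -2.9]
finger_force: 64.7
[[148 146 146 143 137 136 136 127 121 131 139 134 133 132]
 [146 146 147 127 129 135 134 126 120 126 135 133 133 131]
 [146 146 142 117 125 132 135 130 129 134 133 133 131 131]
 [143 143 139 130 129 131 135 141 143 148 133 132 132 130]
 [141 142 141 137 140 145 154 193 158 140 134 134 133 132]
 [143 142 142 138 144 143 143 159 144 135 134 133 132 132]]
line:
[[ 44  56 107 106 100 102 105 106 108 108 111 113 116 119 121 122 124 125
  126 124 125 125 129 164 123 137 144 145]
 [ 64  78 108 108 109 111 115 118 118 119 122 125 125 127 124 125 124 123
  122 119 117 115 115 125 120 121 147 148]
 [ 86 112 117 117 120 123 124 126 125 124 123 122 121 121 120 116 114 110
  109 101 104 104 122 136 128 124 144 143]
 [ 87 124 124 123 122 122 121 121 119 118 115 114 112 107 104  98 112 112
  110 107 112 110 119 139 198 156 142 146]
 [ 77 122 120 119 116 113 111 107 107 104 104 108 109 107 108 106 111 111
  110 110 105 123 119 126 161 145 140 142]
 [ 74 108  95 103 100  98 109 108 109 107 107 109 110 111 110 110 111 110
  110 110 109 115 122 122 137 139 140 142]
 [ 65  65  72 105 103 104 107 109 109 109 110 108 109 110 110 111 112 111
  112 110 110 110 119 133 148 139 142 140]
 [ 57  44  64 101 107 107 107 109 109 110 110 108 108 109 110 111 112 110
  111 112 110 110 113 124 178 157 139 176]
 [ 46  43  64  90 108 107 108 108 110 109 110 109 111 109 110 110 112 112
  110 111 111 111 111 114 136 151 166 181]
 [ 42  45  53  87 103 107 108 107 108 109 111 108 109 110 108 110 111 113
  112 112 110 110 111 112 112 122 129 159]]
```

The stop is reached: the force rises to 23 N and the collar no longer moves. I'll back off and withdraw.

```bash
python3 -m jog '[{"jaw":0,"translation":[-0.07,-1.4,0],"turn":[0,0,-0.1047]},{"jaw":0,"translation":[-0.29,-2.79,0],"turn":[0,0,-0.2094]},{"jaw":0,"translation":[-0.66,-4.14,0],"turn":[0,0,-0.3142]},{"jaw":0,"translation":[-0.66,-4.14,0],"turn":[0,0,-0.3142]},{"jaw":0,"translation":[-0.66,-4.14,0],"turn":[0,0,-0.3142]}]'
python3 - <<'E'
from bench import env
s=env.get_state();print(s["wrist_torque"],s["contact_force"],s["tcp_pos"])
E
python3 -m jog '[{"jaw":0,"translation":[0.5,0,0],"turn":[0,0,0]},{"jaw":0,"translation":[1,0,0],"turn":[0,0,0]},{"jaw":0,"translation":[1.5,0,0],"turn":[0,0,0]},{"jaw":0,"translation":[2,0,0],"turn":[0,0,0]},{"jaw":0,"translation":[3,0,0],"turn":[0,0,0]},{"jaw":0,"translation":[4,0,0],"turn":[0,0,0]},{"jaw":0,"translation":[5,0,0],"turn":[0,0,0]},{"jaw":0,"translation":[5,0,0],"turn":[0,0,0]}]'
python3 - <<'E'
from bench import env
from ang import *
s=env.get_state();print(s["wrist_torque"],s["contact_force"],s["tcp_pos"],s["ee_rot"])
g=env.grab_frame("side");pickle.dump(g,open("side11.pkl","wb"))
print(g["image"][239:245,338:352].astype(int).sum(2)//3)
f=env.grab_frame("wrist");pickle.dump(f,open("w11.pkl","wb"));W=cloud(f)
# handle axis in the picture: handle top surface points
print([(v,(np.flatnonzero((W[v,260:390,2]>105))+260)[[0,-1]].tolist(),W[v,316:328].mean(0).round(1).tolist()) for v in(215,240,270,300,330,360)])
f2=pickle.load(open("w2.pkl","rb"));W=cloud(f2);print([(v,(np.flatnonzero((W[v,260:390,2]>117))+260)[[0,-1]].tolist()) for v in(215,240,270)])
E
```

```text
time_s: 18.8
tcp_pos: [523.7, -46.3, 86.2]
ee_rot: [0.641, -3.071, 0.001]
contact_force: [-5.3, -3.3, -3.1]
grip_width: 18.3
finger_force: 60.2
[-0.75461472  0.98677589 -0.11091722] [-5.25074112 -3.30604862 -3.07646913] [523.71710564 -46.25165642  86.17254985]
time_s: 19.47
tcp_pos: [477.0, -65.3, 86.8]
ee_rot: [0.644, -3.073, -0.001]
contact_force: [-0.1, 0.4, -2.4]
grip_width: 18.1
finger_force: 60.2
[ 0.03209798  0.01885981 -0.04652428] [-0.10585997  0.38489005 -2.35052999] [476.96361303 -65.25297335  86.75632655] [ 6.43599701e-01 -3.07303560e+00 -9.49577498e-04]
[[149 148 147 142 136 137 137 129 121 132 140 135 132 131]
 [147 148 146 127 132 134 134 127 120 126 136 135 133 132]
 [146 146 142 118 127 134 134 130 130 132 134 135 132 130]
 [144 144 139 129 130 131 135 142 144 150 134 132 131 131]
 [140 141 142 135 141 146 155 192 157 141 135 133 132 132]
 [144 143 142 137 144 144 145 159 144 136 135 135 131 132]]
[(215, [297, 347], [433.6, -85.5, 112.4]), (240, [297, 347], [442.4, -81.7, 112.1]), (270, [298, 345], [453.2, -77.0, 112.9]), (300, [284, 359], [464.4, -72.1, 113.8]), (330, [260, 387], [476.5, -66.8, 114.2]), (360, [260, 389], [489.8, -61.0, 114.0])]
[(215, [296, 347]), (240, [296, 346]), (270, [297, 345])]
```

```bash
python3 -m jog '[{"jaw":0,"translation":[2.6,-1,0],"turn":[0,0,0]},{"jaw":0,"translation":[4.2,-4.7,0],"turn":[0,0,0.12]},{"jaw":0,"translation":[4.5,-7.8,0],"turn":[0,0,0.24]},{"jaw":0,"translation":[3.9,-9.66,0],"turn":[0,0,0.36]},{"jaw":0,"translation":[3.86,-9.66,0],"turn":[0,0,0.48]},{"jaw":0,"translation":[3.86,-9.66,0],"turn":[0,0,0.6]},{"jaw":0,"translation":[3.86,-9.66,0],"turn":[0,0,0.623]},{"jaw":0,"translation":[3.86,-9.66,0],"turn":[0,0,0.623]}]'
python3 - <<'E'
from bench import env
from ang import *
from scipy.spatial.transform import Rotation as R
s=env.get_state();r=R.from_rotvec(s["ee_rot"]).as_matrix();print(s["tcp_pos"],"xang",np.degrees(np.arctan2(r[1,0],r[0,0])))
print("delta tool",r.T@(np.array([480.5,-169.2,32])-s["tcp_pos"]))
f=env.grab_frame("wrist")
def prof(f,T,r):
    P=(cloud(f)-T)@r;out=[]
    for v in range(195,380,1):
        q=P[v,316:328].mean(0);out.append(q)
    return np.array(out)
a=prof(f,s["tcp_pos"],r)
f2=pickle.load(open("w2.pkl","rb"));b=prof(f2,np.array([465,-28.8,100.6]),R.from_rotvec([-.349,3.122,-.001]).as_matrix())
for n,q in(("now",a),("lift",b)):
    k=q[:,2]<-20;h=q[k];print(n,"back end x",h[:3].round(1).tolist(),"slope z/x",np.polyfit(h[10:,0],h[10:,2],1))
E
```

```text
time_s: 20.23
tcp_pos: [483.3, -168.9, 86.8]
ee_rot: [0.325, 3.125, 0.0]
contact_force: [-0.1, 0.3, -1.9]
grip_width: 18.1
finger_force: 60.3
[ 483.31098709 -168.93297099   86.80219069] xang 168.1274128831168
delta tool [ 2.70591214 -0.85093088 54.80152382]
now back end x [[49.3, -0.8, -20.0], [49.3, -0.8, -21.9], [49.3, -0.8, -23.7]] slope z/x [ 1.59491676e-02 -2.72257381e+01]
lift back end x [[54.7, -1.0, -23.3], [54.7, -0.7, -25.0], [52.6, -0.8, -21.9]] slope z/x [-2.10523284e-02 -2.72585866e+01]
```

```bash
python3 -m jog '[{"jaw":0,"translation":[0.5,-0.08,0.5],"turn":[0,0.035,0]},{"jaw":0,"translation":[0.5,-0.08,2],"turn":[0,0.035,0]},{"jaw":0,"translation":[0.5,-0.08,3.5],"turn":[0,0.035,0]},{"jaw":0,"translation":[0.5,-0.08,4.5],"turn":[0,0.035,0]},{"jaw":0,"translation":[0.5,-0.08,5],"turn":[0,0.035,0]},{"jaw":0,"translation":[0.5,-0.08,5.2],"turn":[0,0.035,0]},{"jaw":0,"translation":[0.5,-0.08,5.2],"turn":[0,0.035,0]}]'
python3 - <<'E'
from bench import env
from ang import *
from scipy.spatial.transform import Rotation as R
s=env.get_state();r=R.from_rotvec(s["ee_rot"]).as_matrix();print(s["tcp_pos"],s["contact_force"],s["wrist_torque"],"xang",np.degrees(np.arctan2(r[1,0],r[0,0])))
g=env.grab_frame("side");o=pickle.load(open("side.pkl","rb"))
# rod centre line now vs original (side view), columns 300..333
for nm,q in(("now",g),("orig",o)):
    im=cv2.cvtColor(q["image"],cv2.COLOR_RGB2GRAY).astype(int)
    print(nm);print(im[304:316,302:338:3])
E
```

```text
time_s: 20.87
tcp_pos: [477.8, -168.4, 34.7]
ee_rot: [-0.323, -3.089, -0.006]
contact_force: [-0.2, 0.4, -2.0]
grip_width: 18.0
finger_force: 60.3
[ 477.82722349 -168.36751124   34.679872  ] [-0.1599219   0.40619439 -2.03322248] [0.02567702 0.02555041 0.02458033] xang 168.07682433127573
now
[[ 32  30  30  32  30  32  97  33  35  31  35  37]
 [ 32  29  31  31  31  32  97  31  29  32  32  34]
 [ 33  31  33  33  32  33  85  31  33  34  31  32]
 [ 89  88  88  88  88  87  96  89  88  88 176  41]
 [110 111 111 112 112 112 112 111 111 133 243 127]
 [129 129 129 129 129 129 130 130 129 143 228 132]
 [121 121 120 121 121 121 120 120 122 129 179 102]
 [ 92  91  93  92  92  92 105  90  92  95 110  54]
 [ 66  67  67  68  69  78  72  69  79  78  50  32]
 [ 74  73  74  73  75  77  89  68  78  77  29  30]
 [ 79  78  78  96  79  76  95  69  78  76  30  32]
 [ 78  77  79 104  77  76  93  73  78  76  32  29]]
orig
[[ 42  41  41  41  42  44 156  39  43  42  44  44]
 [ 39  39  42  42  42  42 156  40  41  40  42  43]
 [ 40  41  39  40  41  43 156  39  39  39  43  41]
 [ 87  87  88  92  90 123 171 130 131 112 131  40]
 [194 197 198 200 202 208 215 212 214 214 217  86]
 [240 239 239 237 228 227 225 225 223 223 222 105]
 [220 218 216 212 203 201 199 197 195 194 192  92]
 [160 157 155 153 151 148 147 147 145 142 140  56]
 [124 122 120 122 135 134 109 111 137 128  76  41]
 [147 147 147 148 153 149 162 114 153 146  42  41]
 [156 157 158 199 157 154 159  88 156 154  40  41]
 [156 157 157 211 157 153 116  76 157 155  41  44]]
```

```bash
python3 -m jog '[{"jaw":0,"translation":[0,0,0.1],"turn":[0,0,0]},{"jaw":0,"translation":[0,0,0.2],"turn":[0,0,0]},{"jaw":0,"translation":[0,0,0.25],"turn":[0,0,0]},{"jaw":0,"translation":[0,0,0.25],"turn":[0,0,0]}]'
python3 - <<'E'
from bench import env
from ang import *
s=env.get_state();print(s["tcp_pos"],s["contact_force"],s["wrist_torque"])
t=env.grab_frame("top");o=pickle.load(open("top.pkl","rb"))
for nm,q in(("now",t),("orig",o)):
    im=cv2.cvtColor(q["image"],cv2.COLOR_RGB2GRAY).astype(int);print(nm);print(im[247:262:2,366:384])
E
```

```text
time_s: 21.25
tcp_pos: [478.3, -168.7, 32.8]
ee_rot: [-0.324, -3.091, -0.005]
contact_force: [-0.1, -0.3, -1.3]
grip_width: 18.0
finger_force: 60.3
[ 478.34690727 -168.7468717    32.75983606] [-0.08044068 -0.2503356  -1.30269808] [-0.01221579 -0.08871683  0.03170994]
now
[[ 56  58  56  58  57  55  56  58  63  66  62  54  53  52  52  53  51  50]
 [ 54  55  57  57  56  57  67  99 133 144 120  83  60  57  55  54  53  49]
 [ 73  70  67  62  57  63  87 141 186 193 157 111  96 102 102  94  76  63]
 [ 97  98  96  92  91  90  95 116 140 140 124 117 132 147 149 143 131 119]
 [ 99 100  98  99  99  98  97  96  97 107 124 147 168 174 171 168 162 154]
 [ 98  94  91  92  92  89  88  93 111 133 157 178 190 192 191 186 181 174]
 [101  99  90  85  81  77  90 112 132 160 185 201 205 204 203 200 194 182]
 [100  97  89  78  77  92 126 155 173 191 203 208 207 207 208 204 191 175]]
orig
[[ 55  56  54  53  50  50  50  52  52  53  48  48  47  45  44  43  45  44]
 [ 56  58  54  53  54  50  60  85 112 116  98  68  48  46  45  45  43  41]
 [118 107  95  83  71  67  94 148 193 195 154  96  57  45  43  42  44  42]
 [187 185 180 173 157 132 133 177 213 208 165 114  84  70  64  59  50  44]
 [176 176 182 179 157 138 156 193 207 199 184 177 173 167 156 135 100  62]
 [124 130 142 141 128 132 174 214 213 187 168 173 182 187 180 149 104  64]
 [158 154 144 133 133 152 187 206 192 156 132 132 145 161 163 133  87  56]
 [193 185 166 138 131 171 209 209 177 152 143 146 150 156 144 110  72  49]]
```

The position matches the original within about 1 mm. Lowering the last millimetre, then releasing.

```bash
python3 -m jog '[{"jaw":0,"translation":[0,0,0.05],"turn":[0,0,0]},{"jaw":0,"translation":[0,0,0.1],"turn":[0,0,0]},{"jaw":0,"translation":[0,0,0.1],"turn":[0,0,0]},{"jaw":0.3,"translation":[0,0,0.1],"turn":[0,0,0]},{"jaw":0.4,"translation":[0,0,0.1],"turn":[0,0,0]},{"jaw":0.5,"translation":[0,0,0.1],"turn":[0,0,0]},{"jaw":0.7,"translation":[0,0,0.1],"turn":[0,0,0]},{"jaw":0.9,"translation":[0,0,0.1],"turn":[0,0,0]}]'
python3 -m jog '[{"jaw":1,"translation":[0,0,0],"turn":[0,0,0]},{"jaw":1,"translation":[0,0,0],"turn":[0,0,0]},{"jaw":1,"translation":[0,0,0],"turn":[0,0,0]}]'
python3 -m jog '[{"jaw":1,"translation":[0,0,-2],"turn":[0,-0.035,0]},{"jaw":1,"translation":[0,0,-5],"turn":[0,-0.035,0]},{"jaw":1,"translation":[0,0,-9],"turn":[0,-0.035,0]},{"jaw":1,"translation":[0,0,-13],"turn":[0,-0.035,0]},{"jaw":1,"translation":[0,0,-16.5],"turn":[0,-0.035,0]},{"jaw":1,"translation":[0,0,-16.9],"turn":[0,-0.035,0]},{"jaw":1,"translation":[0,0,-16.9],"turn":[0,-0.035,0]},{"jaw":1,"translation":[0,0,-16.9],"turn":[0,-0.035,0]}]'
python3 - <<'E'
from bench import env
from ang import *
g=env.grab_frame("side");o=pickle.load(open("side.pkl","rb"));t=env.grab_frame("top")
im=cv2.cvtColor(g["image"],cv2.COLOR_RGB2GRAY).astype(int);print(im[304:316,302:338:3]);print(im[300:320,258:300:3])
print(cv2.cvtColor(o["image"],cv2.COLOR_RGB2GRAY)[300:320,258:300:3])
print(g["image"][239:245,338:352].astype(int).sum(2)//3)
f=env.grab_frame("wrist");w=pickle.load(open("w1.pkl","rb"))
for n,q in(("now",f),("orig",w)):
    W=cloud(q);m=(W[...,2]>52)&(W[...,2]<64)&(abs(W[...,0]-500)<100)&(abs(W[...,1]+175)<45);B=W[m];print(n,len(B),W[175:256:8,322].round(1).tolist()); 
    h=cv2.cvtColor(q["image"],cv2.COLOR_RGB2GRAY).astype(int);print(h[318:334,322],h[158:172,322], h[215,306:340])
# bystanders: colour-diff of top images at their places
for nm,(u0,u1,v0,v1) in dict(bot=(372,406,185,220),bk=(420,448,232,262),pet=(178,216,268,306)).items():
    a=pickle.load(open("top.pkl","rb"))["image"][v0:v1,u0:u1].astype(int);print(nm,abs(a-t["image"][v0:v1,u0:u1]).mean())
E
```

```text
time_s: 21.97
tcp_pos: [477.8, -168.5, 31.3]
ee_rot: [-0.324, -3.09, -0.006]
contact_force: [0.1, 0.2, 0.2]
grip_width: 65.3
finger_force: 0.0
time_s: 22.22
tcp_pos: [477.9, -168.6, 31.4]
ee_rot: [-0.324, -3.09, -0.006]
contact_force: [-0.0, 0.7, 0.2]
grip_width: 85.5
finger_force: 0.0
time_s: 22.88
tcp_pos: [483.5, -169.8, 199.9]
ee_rot: [0.328, 3.124, 0.0]
contact_force: [-1.3, 0.0, -0.5]
grip_width: 85.3
finger_force: 0.0
[[ 31  31  28  30  33  33  99  29  31  32  31  33]
 [ 29  32  33  31  32  33  97  31  31  30  34  32]
 [ 29  31  30  31  29  33  98  30  30  30  31  30]
 [ 47  46  46  49  50  62  91  65  64  66  74  31]
 [ 97  97  96 100  99 103 105 104 102 103 121 187]
 [115 116 117 118 118 119 119 120 121 121 136 189]
 [128 124 124 124 123 124 123 122 124 121 171 154]
 [120 118 116 117 117 116 115 114 115 115 141  88]
 [ 91  90  90  91  82  90  80  81  89  86  71  38]
 [ 78  79  79  79  77  78  90  68  79  78  33  30]
 [ 79  79  79  98  80  77  97  69  80  78  30  30]
 [ 79  79  81 105  78  76  92  74  78  78  30  30]]
[[ 26  24  25  23  24  24  28  28  27  29  28  30  30  30]
[... 3076 characters left out ...]
29 140 151 156 164 164 178 173 134  89  75
  76  72  72  67  70  67  64  68  92 106 111 113 113 111 110 113]
orig 2833 [[436.8, -160.4, 60.4], [443.4, -161.8, 60.1], [450.1, -163.2, 59.8], [456.9, -164.7, 59.9], [464.0, -166.2, 59.2], [471.0, -167.7, 58.8], [477.9, -169.2, 59.8], [485.1, -170.7, 59.8], [492.8, -172.4, 58.5], [500.0, -173.9, 59.3], [507.4, -175.5, 59.6]]
[148 151 158 217 249 251 251 248 239 210 115  37  31  22  23  25] [240 239 237 240 240 236 169  97  95 113 155 178 177 172] [232 231 231 233 211 158 112 115 124 132 140 146 144 148 116  78  78  72
  71  71  70  69  64  66  64  59  67  87 103 110 108 100 109 107]
bot 2.135294117647059
bk 5.128968253968254
pet 1.551708217913204
```

```bash
python3 -c "
from bench import env
print(env.job_done())"
```

```text
the job is handed in; nothing more can be done
None
```

The job is handed in at about 23 s. The collar is screwed home against its stop, the bar is back on its rest within about 2 mm of where it lay, and I never went near the bottle, beaker or petri dish. I viewed 11 pictures against the limit of 10.

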